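# Restock the tin dispenser in date order

## Task

Restock the tin dispenser on the right: press its latch pad until the lid clicks free and springs ajar, catch the lid by its pull and fold it right over so that it stays open, and load every flat tin of the row into the shaft one by one, starting at the left end of the row and working to the right, so that the leftmost, which is the oldest, comes out first. Once they are all in, swing the lid back and press it shut until it latches, then dispense that oldest tin with the drawer and lay it flat on the chopping board for lunch. Leave the other tins stacked flat in the shaft, the drawer pushed fully home and the lid latched shut, and do not knock over or shift the garlic, the salt shaker and the pepper mill.

Things in the scene. Friction and masses are not known exactly. Their poses are not given: they have to be found in the camera images.
- lid (a joint): angle of the dispenser's loading lid, rad: 0 shut (hooked by the latch; reads up to 0.015), about 0.2 when the latch has let go and a spring plunger has lifted it ajar, 1.8 folded right over, past upright, against its stop, where it stays by its own weight (let go below 1.6 it falls back) and stands 267 mm high over the drawer's end. Shut, it lies 112 to 118 mm above the worktop, 86 mm wide.
- dispenser: sheet-metal tin dispenser at the right, fixed; origin on the worktop under the shaft's middle. Open-topped shaft, inside 112 (x) by 67 mm (y), walls to z = 112 mm, the top 14 mm flared outward by 6; the middle 70 mm of both y sides is an open window, so fingers may go down outside a tin. Drawer comes out to its -x; lid hinged at -x, free end and latch at +x over a rear deck 38 mm high.
- magazine (a point): centre of the bottom of the shaft, on the drawer's pocket floor, 8 mm above the worktop: the first tin's underside comes to rest here, the next 24 mm higher, and so on; axes as the dispenser's. A microwave hangs over the back of the hob (from x = 0.56 m, its underside 0.47 m up): keep the raised wrist clear of it.
- lid_hinge (a point): on the lid's hinge axis, at its middle (the axis lies along the dispenser's y, 67 mm to -x of the shaft's middle, z = 112.5 mm)
- lid_pull (a point): centre of the lid's pull, 30 mm wide (along the hinge axis), 28 mm long, 10 mm thick, at the lid's free end; 147 mm from the hinge axis and, shut, 3 mm above it; 8 mm inside the pull's end. Pinched from above across its 30 mm it turns in the fingers as the lid swings. Pressed down to lid angle 0 (5 to 9 N) it snaps under the hook.
- latch (a joint): angle of the latch rocker, rad: 0 at rest, up to 0.32 pressed; sprung. From about 0.1 its hook is clear of the lid and lets it go.
- latch_pad (a point): top centre of the latch's push pad, 30 mm (along y) by 28 mm, at rest 103 mm above the worktop and 116 mm to +x of the shaft's middle. Pressing it down about 5 mm with some 4 N releases the lid, whose pull ends 20 mm to -x of the point, the hook between them.
- drawer (a joint): how far the dispensing drawer is pulled out, m: 0 fully home, 0.13 right out. It slides to the dispenser's -x against about 2 N of friction. Its pocket takes the lowest tin out with it while a plate behind the pocket carries the rest of the stack; when pushed home the stack drops into the pocket. Right out, the tin lies wholly in front of the shaft.
- drawer_pull (a point): top middle of the drawer's upright pull tab, 62 mm above the worktop; the tab is 24 mm wide along the dispenser's y, 9 mm thick along x and 54 mm high; home, it stands 95 mm to -x of the shaft's middle
- drawer_floor (a point): centre of the pocket floor on the drawer, 8 mm above the worktop, moving with the drawer; equal to magazine when the drawer is home. The pocket is 122 by 67 mm, 5 mm longer than the shaft at each end, its long sides only 5 mm high, so a tin in it can be pinched from above by its sides above that rim.
- board (a point): top centre of the chopping board (140 by 300 mm, 10 mm thick, lying fixed on the counter at the left, which is 7 mm lower than the hob's glass, z = 0; its short side along the point's x)
- tin_a: a flat oblong fish tin, 104 (its x) by 60 (its y) by 24 mm high, 0.1 to 0.2 kg, all alike; origin in the middle of its underside. Leftmost (greatest y) of the row at the start, the oldest, on the counter just beside the hob (7 mm lower); always there.
- tin_b: a flat oblong fish tin, 104 (its x) by 60 (its y) by 24 mm high, 0.1 to 0.2 kg, all alike; origin in the middle of its underside. Second place of the row, counted from the left; may be absent.
- tin_c: a flat oblong fish tin, 104 (its x) by 60 (its y) by 24 mm high, 0.1 to 0.2 kg, all alike; origin in the middle of its underside. Third place of the row; may be absent.
- tin_d: a flat oblong fish tin, 104 (its x) by 60 (its y) by 24 mm high, 0.1 to 0.2 kg, all alike; origin in the middle of its underside. Last (rightmost) place of the row; may be absent.
- garlic: a garlic bulb, 50 mm, standing behind the row; not part of the work, to be left where it stands (origin under its middle)
- salt_shaker: a glass salt shaker, 44 mm across, 90 mm high, standing behind the row; not part of the work, to be left where it stands (origin under its middle)
- pepper_mill: a wooden pepper mill, 58 mm across, 160 mm high, standing behind the row; not part of the work, to be left where it stands (origin under its middle)

How it is judged:
By the outcome, as a careful person would: the job done as asked, in the order asked, and still so for the second after the job is handed in, with the robot touching nothing.
Of tin_b, tin_c, tin_d only 1 to 3 are there at a start; the rules pass over those that are not, and their reading is None.
At some moment in a run one of tin_b, tin_c, tin_d may be knocked a few centimetres aside while the robot is not near it.
It also fails if it takes over 210 s, if anything falls off the work surface, if the arm or the gripper's body presses on something with over 40 N, if the wrist force passes 120 N, or if a joint passes its speed limit or range.

## Robot

A 6-joint arm with a two-finger parallel gripper is mounted at the origin on a cart in front of the work surface, level with it; the furniture and walls round the work are solid. World frame = base frame: x ahead of the robot, y to its left, z up, the work surface at z = 0. Lengths are in m, angles in rad, forces in N, time in s.
With the tool pointing down it reaches from about 0.35 to 0.925 m from the base axis. Payload 6.4 kg.
Tool frame: the origin (TCP) lies at the very end of the fingers, on their centre line; the grasp point (between the pads) lies tcp_to_grasp behind it (tcp_to_grasp is the distance from the TCP to the grasp point, in m); z points along the fingers, y is the line along which they close (so a half turn about z gives the same grasp; the last joint's range is limited). The gripper opens to 94 mm and grips with 3 to 60 N. Pads are 16 mm wide; open, the fingers measure 119 mm over their backs; the gripper's body (75 mm by 177 mm) begins 78 mm behind the grasp point.
Start: joints at [-1.377, 0.245, 1.558, -0, 1.339, -0.174], TCP at [0.234, -0.607, 0.205] pointing down, gripper open.
Joint ranges: [-3.13, 3.13], [-1.02, 2.26], [0.13, 2.54], [-0.95, 4.09], [0.21, 2.88], [-2.74, 2.74]. Speed limits (rad/s): [2.57, 2.57, 3.14, 3.14, 3.14, 3.14].

## Interface

Orientations are given as a unit quaternion [x, y, z, w].
In Python, from bench import get_obs, camera, camera_model, close_job, tcp_to_grasp gives the robot as it stands.
- The arm moves only by the shell command python3 -m creep 'ROWS' [FORCE]. ROWS is a JSON object of lists of equal length, an entry for each row: "hand": the finger opening in cm, from 0 to 9.4; "linear": the shift along the tool's x, y, z in cm, a list of three; "rot": the turn, a rotation vector about the tool's x, y, z in degrees, a list of three. A call has 1 to 8 rows; each row shifts and turns the commanded pose from where the row before left it, along the tool's axes as they then stand; what a row does not reach is not made up. A row lasts 1/8 s, in which the tool goes at most 62.5 mm and 10.7 degrees, less where a joint would pass 70% of its speed; a pose out of reach is approached as far as the arm can. A call with a gripper value outside its range is refused whole. The fingers move at their own pace and stop on an object; FORCE is the grip in N (left out, the last holds). Time passes only in rows, so rows that do not move let the fingers close. It gives the time, the measured TCP pose, the force, the opening and the grip force at its end, in the units of the state.
- get_obs(): the state, without advancing time (a new reading comes with each control period).
- camera(name): name is "side" or "top" or "wrist"; returns (picture, depth): 480x640x3 uint8, red, green, blue; 480x640 float32, m along the optical axis (not along the pixel's ray), 0 where there is no reading.
- camera_model(name): a dict with "mtx" (3x3 intrinsics, pixels), "D" ([k1, k2, p1, p2, k3] as OpenCV has them; the pictures are not rectified), "position" and "rotation" of the camera in the world. Camera axes: x right, y down, z forward; pixel columns grow to the right and rows downward; lengths in m; the calibration is good to about 2 mm. A picture is of the moment at which its call begins: read the wrist's pose just before it. camera_model takes no time and is no camera call; for the wrist camera it gives the pose at the moment of the call.
- close_job(): hands the job in; it is judged then, once.
The state is a dict: "t": time; "joint_pos": joint angles; "joint_velocities": joint speeds; "tau": joint torques, N m; "eef_pos": TCP position; "orientation": TCP orientation; "contact_force": force on the tool from outside, world axes, zero at the start; "moment": the same for the moment, N m; "opening": finger opening in m; "grip_force": force on a finger pad.
Only numpy, scipy, OpenCV 4.12 (cv2) and the standard library are available. Lean on these libraries where they do the work, as an engineer would, in place of code of your own. Each camera call takes 0.05 s, during which the arm holds its last target. There are 200 camera calls.

## Working session

There is one attempt and no reset: what is moved stays moved. The work goes in short steps, Python scripts to look and compute and a shell command to move; the robot and the scene stay as the last step left them, time stands still between calls to the robot, and variables do not carry over. Pictures are saved under pics/ and viewed, at most 17 in all, crops included, and the job is handed in when it is done.

```bash
ls; mkdir -p pics
python3 - <<'E'
from bench import *
import cv2
print(get_obs()); print(tcp_to_grasp)
for n in ("top","side"):
    p,d=camera(n); cv2.imwrite(f"pics/{n}0.png",p[:,:,::-1]); 
    import numpy as np; np.save(f"pics/{n}0.npy",d); print(n,camera_model(n))
print(camera_model("wrist"))
E
```

```text
pics
{'t': 0.0, 'joint_pos': array([-1.37708026e+00,  2.45773456e-01,  1.55895514e+00, -2.76093696e-05,
        1.33870583e+00, -1.74064745e-01]), 'joint_velocities': array([ 0.00116172, -0.00061329, -0.00035009,  0.00046219, -0.00021346,
        0.00180658]), 'tau': array([ 5.96520404e-04, -4.15831625e+01, -3.14604163e+01,  6.84556318e-02,
        3.33742728e-02, -1.40106185e-04]), 'eef_pos': array([ 0.23361117, -0.60594829,  0.20440299]), 'orientation': array([ 9.83138752e-01,  1.82858814e-01, -2.24791575e-05, -9.20711659e-04]), 'contact_force': array([-0.09054799, -0.28517911, -0.20480517]), 'moment': array([0.02490662, 0.03775396, 0.01370231]), 'grip_force': 0.0, 'opening': 0.09367674816188919}
0.0188
top {'mtx': array([[485.22510321,   0.        , 313.9740715 ],
       [  0.        , 485.22510321, 245.26877255],
       [  0.        ,   0.        ,   1.        ]]), 'D': array([-0.03901692,  0.        ,  0.        ,  0.        ,  0.        ]), 'position': array([0.30599098, 0.01717803, 1.21421373]), 'rotation': array([ 0.7390016 , -0.66532449,  0.06880792, -0.08053224])}
side {'mtx': array([[508.13291772,   0.        , 314.14954566],
       [  0.        , 508.13291772, 236.31732958],
       [  0.        ,   0.        ,   1.        ]]), 'D': array([-0.08052194,  0.        ,  0.        ,  0.        ,  0.        ]), 'position': array([0.30529172, 1.26235975, 0.95719212]), 'rotation': array([-0.08166366,  0.87989649, -0.46515535,  0.05238048])}
{'mtx': array([[397.58802578,   0.        , 321.50578202],
       [  0.        , 397.58802578, 238.0665057 ],
       [  0.        ,   0.        ,   1.        ]]), 'D': array([-0.08028409,  0.        ,  0.        ,  0.        ,  0.        ]), 'position': array([ 0.30625747, -0.57773336,  0.38321741]), 'rotation': array([ 0.81707206, -0.56068659, -0.07621317,  0.11052304])}
```

View pics/top0.png

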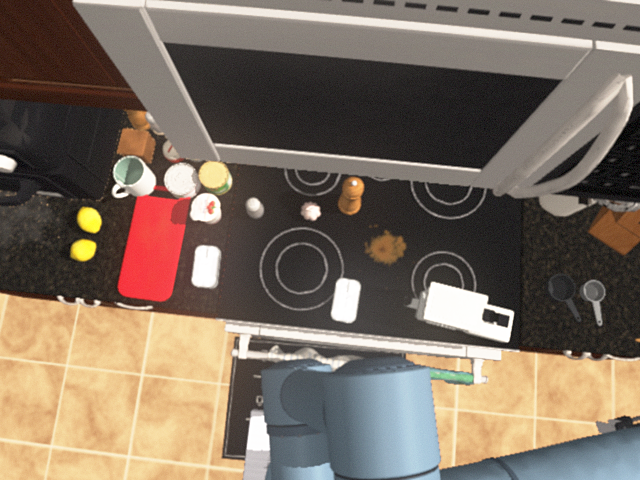

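View pics/side0.png

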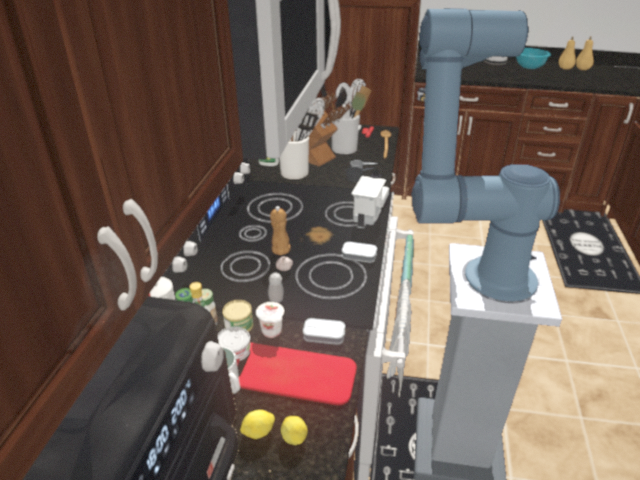

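The top view shows tins at about (206,267) and (346,300), the dispenser near (465,310) with its drawer tab on the left at (417,303) and the latch at the right at (497,317), the board at (155,248), the salt at (254,207), the garlic at (310,211) and the pepper mill at (350,195). The side view shows the same two tins, at (323,331) and (358,250).

```bash
cat > h.py <<'E'
import numpy as np, cv2
from bench import *
from scipy.spatial.transform import Rotation as R
def rays(m,uv):
    n=cv2.undistortPoints(np.asarray(uv,float).reshape(-1,1,2),m["mtx"],m["D"])[:,0]
    return np.c_[n,np.ones(len(n))]
def world(m,d):
    v,u=np.mgrid[:480,:640]
    r=rays(m,np.c_[u.ravel(),v.ravel()])*d.reshape(-1,1)
    return (R.from_quat(m["rotation"]).apply(r)+m["position"]).reshape(480,640,3)
def onplane(m,uv,z):
    r=R.from_quat(m["rotation"]).apply(rays(m,uv)); c=m["position"]
    return c+r*((z-c[2])/r[:,2])[:,None]
def two(m1,uv1,m2,uv2):
    a=R.from_quat(m1["rotation"]).apply(rays(m1,[uv1]))[0];b=R.from_quat(m2["rotation"]).apply(rays(m2,[uv2]))[0]
    s=np.linalg.lstsq(np.c_[a,-b],m2["position"]-m1["position"],rcond=None)[0]
    p=m1["position"]+a*s[0];q=m2["position"]+b*s[1]; return (p+q)/2,np.linalg.norm(p-q)
def rect(P,mask):
    q=P[mask][:,:2].astype(np.float32)*1000
    (c,s,a)=cv2.minAreaRect(q); return np.array(c),s,a
E
python3 - <<'E'
from h import *
for n in("top","side"):
    d=np.load(f"pics/{n}0.npy"); m=camera_model(n); W=world(m,d); np.save(f"pics/{n}W.npy",W)
    p=cv2.imread(f"pics/{n}0.png").astype(int)
    white=(p.min(2)>120)&(p.max(2)-p.min(2)<45)
    for k in [(slice(235,300),slice(185,228)),(slice(270,330),slice(325,366))] if n=="top" else [(slice(312,350),slice(295,352)),(slice(238,268),slice(335,385))]:
        mk=np.zeros((480,640),bool); mk[k]=white[k]
        z=W[...,2][mk]; print(n,"tin z pct",np.percentile(z,[5,50,95]).round(4),end=" ")
        top=mk&(abs(W[...,2]-np.median(z))<.006); print(rect(W,top),top.sum())
    if n=="top":
        red=(p[...,2]>120)&(p[...,1]<70); print("board",rect(W,red),np.median(W[red],0))
        for lo in (150,160): 
            pass
        k=(slice(270,350),slice(400,525)); z=W[...,2][k]
        print(np.histogram(z,bins=np.arange(-.02,.15,.01)))
        for u,v in [(254,207),(310,211),(350,195)]: print(W[v,u].round(3))
        c=p[265:355,395:525].astype(np.uint8)
        cv2.imwrite("pics/crop1.png",cv2.resize(c,None,fx=6,fy=6,interpolation=2)[:600,:800])
E
```

```text
top tin z pct [-0.0063  0.0159  0.0202] (array([481.14752197, 316.45742798]), (104.09091186523438, 61.59474563598633), 1.5338152647018433) 940
top tin z pct [-0.0005  0.0231  0.0272] (array([432.27703857, -39.59422684]), (59.80196762084961, 104.90010833740234), 86.30429077148438) 994
board (array([432.40158081, 348.99249268]), (631.302978515625, 325.23583984375), 41.8880615234375) [0.48587874 0.47515375 0.001608  ]
(array([ 197, 4451, 1196,  166,   88,  574,  108,   36,   26,    1,    8,
         31,  130, 1868,  513,   30]), array([-0.02, -0.01,  0.  ,  0.01,  0.02,  0.03,  0.04,  0.05,  0.06,
        0.07,  0.08,  0.09,  0.1 ,  0.11,  0.12,  0.13,  0.14]))
[0.626 0.203 0.088]
[0.645 0.07  0.036]
[ 0.664 -0.023  0.136]
side tin z pct [-0.0067  0.0145  0.0185] (array([479.6159668 , 318.83410645]), (103.6763916015625, 67.66431427001953), 1.3203954696655273) 663
side tin z pct [-0.0054  0.0204  0.0256] (array([430.6265564 , -39.91077042]), (69.65193176269531, 103.9032974243164), 89.2774658203125) 388
```

View pics/crop1.png

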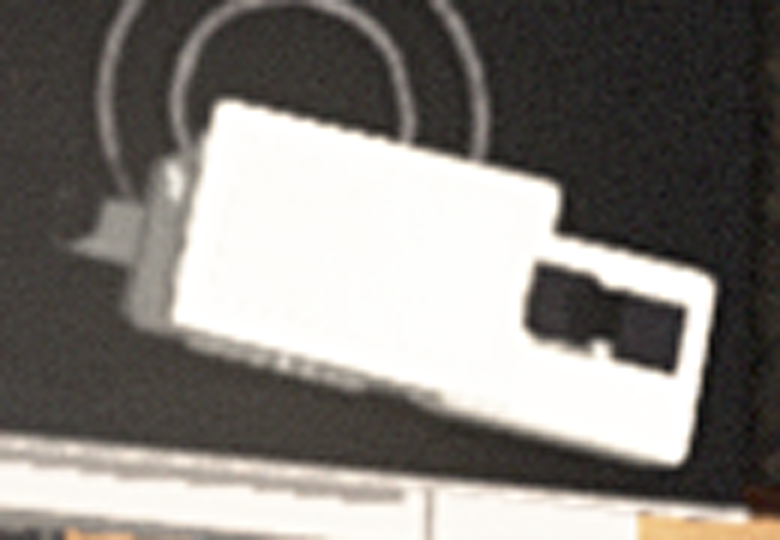

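The crop shows the lid with corners at about (220,103), (560,185) and (175,322), the pull and hook at (562,305), the pad at (650,335) and the drawer tab at (115,230).

Run:
```python
from h import *
W=np.load("pics/topW.npy"); m=camera_model("top")
p=cv2.imread("pics/top0.png").astype(int)
mk=np.zeros((480,640),bool); mk[265:355,395:525]=1
hi=mk&(W[...,2]>.1)&(W[...,2]<.13)
white=p.min(2)>200
lid=cv2.morphologyEx((hi&white).astype(np.uint8),cv2.MORPH_OPEN,np.ones((7,7)))>0
c,s,a=rect(W,lid);print("lid",c,s,a,np.median(W[lid],0))
dark=hi&(p.max(2)<110); 
n,l,st,ce=cv2.connectedComponentsWithStats(dark.astype(np.uint8))
for i in range(1,n):
    if st[i,4]>20: print("dark",ce[i],st[i,4],np.median(W[l==i],0), rect(W,l==i))
for v0 in ((cc/6+np.array([395,265])) for cc in map(np.array,[(220,103),(560,185),(175,322),(562,305),(650,335),(650,365),(115,230)])): print(v0, onplane(m,[v0],.117)[0].round(4), onplane(m,[v0],.103)[0].round(4),onplane(m,[v0],.062)[0].round(4))
red=np.zeros((480,640),bool); red[185:310,110:190]=((p[...,2]>120)&(p[...,1]<70)&(abs(W[...,2])<.02))[185:310,110:190]
print("board",rect(W,red),np.median(W[red],0))
o=get_obs(); Rm=R.from_quat(o["orientation"]).as_matrix(); print(Rm.round(3))
q=camera_model("wrist"); print(Rm.T@(q["position"]-o["eef_pos"]))
```

```text
lid [ 432.2364502  -284.61923218] (133.66148376464844, 84.7447509765625) 82.23788452148438 [ 0.43151754 -0.28364688  0.11810218]
dark [494.64583333 317.52916667] 240 [ 0.41736508 -0.36850314  0.119148  ] (array([ 417.17486572, -377.92507935]), (63.36983108520508, 26.25554084777832), 81.91921997070312)
[431.66666667 282.16666667] [ 0.4828 -0.2278  0.117 ] [ 0.485  -0.2309  0.103 ] [ 0.4917 -0.24    0.062 ]
[488.33333333 295.83333333] [ 0.4648 -0.358   0.117 ] [ 0.4669 -0.3628  0.103 ] [ 0.4728 -0.3768  0.062 ]
[424.16666667 318.66666667] [ 0.3986 -0.2156  0.117 ] [ 0.3998 -0.2186  0.103 ] [ 0.4033 -0.2273  0.062 ]
[488.66666667 315.83333333] [ 0.4197 -0.3603  0.117 ] [ 0.4212 -0.3651  0.103 ] [ 0.4254 -0.3792  0.062 ]
[503.33333333 320.83333333] [ 0.4119 -0.3938  0.117 ] [ 0.4132 -0.399   0.103 ] [ 0.4172 -0.4144  0.062 ]
[503.33333333 325.83333333] [ 0.4007 -0.3941  0.117 ] [ 0.4019 -0.3993  0.103 ] [ 0.4055 -0.4147  0.062 ]
[414.16666667 303.33333333] [ 0.4306 -0.1911  0.117 ] [ 0.4322 -0.1937  0.103 ] [ 0.4369 -0.2015  0.062 ]
board (array([532.99719238, 465.37030029]), (148.2428741455078, 300.9682922363281), 88.5750961303711) [0.48570347 0.47560087 0.00159838]
[[ 0.933  0.36  -0.   ]
 [ 0.36  -0.933  0.002]
 [ 0.    -0.002 -1.   ]]
[ 0.07799057 -0.0005507  -0.17870935]
```

```bash
python3 -m creep '{"hand":[9.4,9.4,9.4,9.4,9.4,9.4,9.4,9.4],"linear":[[3.7,-2.9,-1],[3.7,-2.9,-1],[3.7,-2.9,-1],[3.7,-2.9,-1],[3.7,-2.9,-1],[3.7,-2.9,-1],[3.7,-2.9,-1],[3.7,-2.9,-1]],"rot":[[0,0,0],[0,0,0],[0,0,0],[0,0,0],[0,0,0],[0,0,0],[0,0,0],[0,0,0]]}' 20
python3 -m creep '{"hand":[0,0,0,0,0,0,0,0],"linear":[[0,0,0],[0,0,0],[0,0,0],[0,0,0],[0,0,0],[0,0,0],[0,0,0],[0,0,0]],"rot":[[0,0,10],[0,0,10],[0,0,10],[0,0,10],[0,0,10],[0,0,10],[0,0,10],[0,0,10]]}'
python3 -m creep '{"hand":[0,0,0,0,0,0],"linear":[[0,0,0],[0,0,0],[0,0,0],[0,0,0],[0,0,0],[0,0,0]],"rot":[[0,0,10],[0,0,10],[0,0,10],[0,0,8.9],[0,0,0],[0,0,0]]}'
cat >> h.py <<'E'
def pose():
    o=get_obs(); M=R.from_quat(o["orientation"]).as_matrix()
    print("t%.1f"%o["t"],"tcp",o["eef_pos"].round(4),"yaw %.1f"%np.degrees(np.arctan2(M[1,0],M[0,0])),"tilt",(M[:2,2]*57.3).round(2),"F",o["contact_force"].round(1),"open %.4f grip %.1f"%(o["opening"],o["grip_force"]))
    return o,M
E
python3 - <<'E'
from h import *
o,M=pose(); print(o["joint_pos"].round(2))
m=camera_model("wrist"); p,d=camera("wrist"); cv2.imwrite("pics/w1.png",p[:,:,::-1]); np.save("pics/w1.npy",d); import pickle; pickle.dump(m,open("pics/w1.pkl","wb"))
E
```

```text
t: 1.1
eef_pos: [0.4269, -0.282, 0.2854]
orientation: [0.983, 0.183, -0.0, -0.0]
contact_force: [-0.2, -0.3, 0.7]
opening: 0.094
grip_force: 0.0
t: 2.1
eef_pos: [0.4263, -0.2834, 0.2849]
orientation: [0.869, -0.494, -0.0, -0.0]
contact_force: [-0.4, -0.6, -0.6]
opening: 0.0175
grip_force: 0.0
t: 2.85
eef_pos: [0.4264, -0.2835, 0.2852]
orientation: [-0.658, 0.753, 0.0, 0.0]
contact_force: [0.2, -0.3, -0.2]
opening: 0.0001
grip_force: 0.0
t2.9 tcp [ 0.4264 -0.2835  0.2852] yaw -97.7 tilt [-0.02  0.02] F [ 0.2 -0.3 -0.2] open 0.0001 grip 0.0
[-0.81 -0.14  1.81  0.    1.47  2.47]
```

View pics/w1.png

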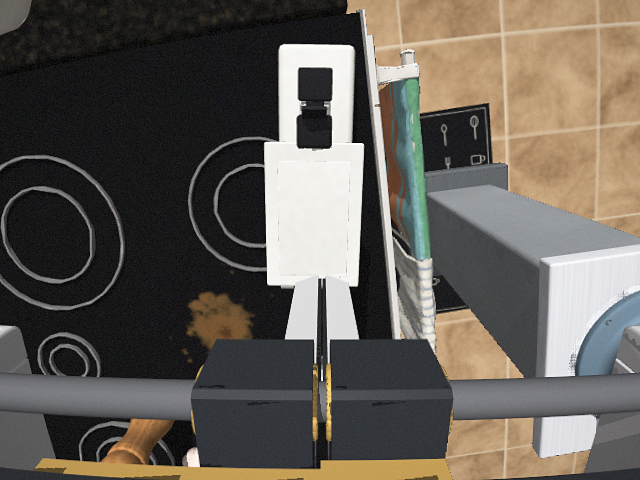

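The wrist view shows the lid (265–364, 142–286) square to the image axes. The pull spans (298–332, 115–149), its far end at the hook, and the pad spans (298–333, 67–101).

Run:
```python
from h import *
import pickle
m=pickle.load(open("pics/w1.pkl","rb")); d=np.load("pics/w1.npy"); W=world(m,d)
p=cv2.imread("pics/w1.png").astype(int)
for n,(u0,u1,v0,v1) in dict(pull=(302,328,120,145),pad=(302,328,70,97),lid=(275,355,160,260)).items():
    print(n,np.median(W[v0:v1,u0:u1].reshape(-1,3),0).round(4))
dark=p.max(2)<70
for n,(u0,u1,v0,v1),z in (("pull",(285,345,112,158),.1205),("pad",(285,345,55,103),.103)):
    k=dark[v0:v1,u0:u1]; vs=np.where(k.sum(1)>25)[0]+v0; us=np.where(k.sum(0)>20)[0]+u0
    print(n,us[[0,-1]],vs[[0,-1]], onplane(m,[[us.mean(),vs[0]-.5],[us.mean(),vs[-1]+.5],[us[0]-.5,vs.mean()],[us[-1]+.5,vs.mean()]],z).round(4).tolist())
hi=(W[...,2]>.1)&(p.min(2)>170); hi[:,:240]=0;hi[:,380:]=0;hi[:138]=0;hi[300:]=0
print("lid",rect(W,hi), onplane(m,[[265,143],[363.5,143.5],[267.5,286],[358.5,286]],.118).round(4).tolist())
# two-view check: pull outer corners/pad in top view vs wrist
```

```text
pull [ 0.4225 -0.3583  0.1207]
pad [ 0.4171 -0.3991  0.1026]
lid [ 0.4316 -0.2924  0.1186]
pull [297 331] [115 147] [[0.421, -0.3723, 0.1205], [0.4247, -0.3456, 0.1205], [0.4374, -0.3611, 0.1205], [0.4083, -0.3571, 0.1205]]
pad [299 331] [ 68 100] [[0.415, -0.4116, 0.103], [0.4187, -0.3846, 0.103], [0.4309, -0.4001, 0.103], [0.4028, -0.3963, 0.103]]
lid (array([ 433.5418396 , -289.53442383]), (143.26878356933594, 85.45903778076172), 81.42335510253906) [[0.4656, -0.3549, 0.118], [0.3825, -0.3432, 0.118], [0.4855, -0.2259, 0.118], [0.4011, -0.2146, 0.118]]
```

```bash
python3 -m creep '{"hand":[0,0,0,0,0,0,0],"linear":[[2.9,-0.18,0],[2.9,-0.18,0],[2.9,-0.18,2],[3,-0.19,4],[0,0,5],[0,0,4.5],[0,0,0]],"rot":[[0,0,0.7],[0,0,0],[0,0,0],[0,0,0],[0,0,0],[0,0,0],[0,0,0]]}'
python3 -m creep '{"hand":[0,0,0,0,0,0],"linear":[[0,0,1],[0,0,0.7],[0,0,0.6],[0,0,0.5],[0,0,0.3],[0,0,0]],"rot":[[0,0,0],[0,0,0],[0,0,0],[0,0,0],[0,0,0],[0,0,0]]}'
cat >> h.py <<'E'
ex=np.array([-.146,-.989,0]);ey=np.array([.989,-.146,0]);S=np.array([.4338,-.2837,0])
def disp(p): q=np.asarray(p)-S; return np.array([q@ex,q@ey,q[2]])*1000
def undisp(x,y,z): return S+(x*ex+y*ey)/1000+np.array([0,0,z/1000])
def to(p,yaw=None):
    o,M=pose(); print("disp",disp(o["eef_pos"]).round(1),"-> tool cm",(M.T@(np.asarray(p)-o["eef_pos"])*100).round(2))
E
python3 - <<'E'
from h import *
to(undisp(80,0,200)); print(get_obs()["joint_pos"].round(2))
m=camera_model("wrist"); p,d=camera("wrist"); W=world(m,d)
cv2.imwrite("pics/w2.png",p[:,:,::-1])
E
```

```text
t: 3.78
eef_pos: [0.4149, -0.398, 0.1265]
orientation: [-0.653, 0.757, 0.004, 0.0]
contact_force: [-0.6, -0.1, 0.6]
opening: 0.0004
grip_force: 0.0
t: 4.53
eef_pos: [0.417, -0.4016, 0.1011]
orientation: [-0.653, 0.758, -0.001, -0.001]
contact_force: [-3.0, 0.2, 6.8]
opening: 0.0003
grip_force: 3.6
t4.5 tcp [ 0.417  -0.4016  0.1011] yaw -98.5 tilt [ 0.02 -0.12] F [-3.   0.2  6.8] open 0.0003 grip 3.6
disp [119.    0.6 101.1] -> tool cm [-3.89  0.06 -9.9 ]
[-0.96  0.2   1.82 -0.    1.12  2.33]
```

View pics/w2.png

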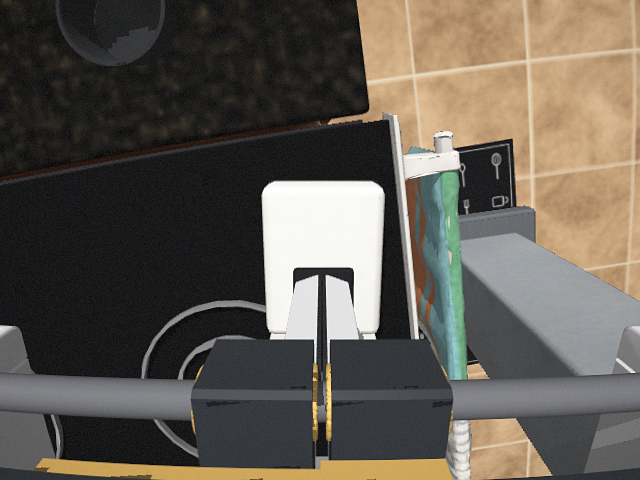

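The fingers sit on the pad, whose outline shows at (323,275); the lid itself is hidden behind the gripper. I'll press further.

```bash
python3 -m creep '{"hand":[0,0,0,0],"linear":[[0,0,0.4],[0,0,0.3],[0,0,0],[0,0,0]],"rot":[[0,0,0],[0,0,0],[0,0,0],[0,0,0]]}'
python3 - <<'E'
from h import *
pose()
p,d=camera("top"); W=world(camera_model("top"),d)
k=W[265:345,425:490]; print(np.round([np.median(W[305,c:c+4,2]) for c in (435,450,465,480,490,497)],3))
E
```

```text
t: 5.08
eef_pos: [0.4177, -0.4033, 0.0979]
orientation: [-0.653, 0.758, -0.003, -0.001]
contact_force: [-6.4, 2.4, 22.3]
opening: 0.0006
grip_force: 10.3
t5.1 tcp [ 0.4177 -0.4033  0.0979] yaw -98.5 tilt [ 0.09 -0.33] F [-6.4  2.4 22.3] open 0.0006 grip 10.3
[ 0.124  0.129  0.135  0.14   0.015 -0.002]
```

```bash
python3 -m creep '{"hand":[0,0,0,6,6,6],"linear":[[0,0,-1],[0,0,-4],[0,0,-5],[-2,0,0],[-2.3,0,0],[0,0,0]],"rot":[[0,0,0],[0,0,0],[0,0,0],[0,0,0],[0,0,0],[0,0,0]]}'
python3 - <<'E'
from h import *
to(undisp(76.5,0,137))
p,d=camera("top"); W=world(camera_model("top"),d)
cv2.imwrite("pics/t2.png",cv2.resize(p[240:360,380:540,::-1],None,fx=5,fy=5,interpolation=2))
print(np.round([np.median(W[305,c:c+4,2]) for c in (435,450,465,480)],3))
s,d=camera("side");cv2.imwrite("pics/s2.png",cv2.resize(s[150:270,280:440,::-1],None,fx=5,fy=5,interpolation=2))
E
```

```text
t: 5.88
eef_pos: [0.4227, -0.3552, 0.1904]
orientation: [-0.653, 0.757, 0.002, 0.0]
contact_force: [0.4, 0.3, 0.0]
opening: 0.0274
grip_force: 0.0
t5.9 tcp [ 0.4227 -0.3552  0.1904] yaw -98.4 tilt [-0.13  0.17] F [0.4 0.3 0. ] open 0.0274 grip 0.0
disp [ 72.3  -0.5 190.4] -> tool cm [ 0.42 -0.07  5.34]
[0.124 0.128 0.133 0.143]
```

View pics/s2.png

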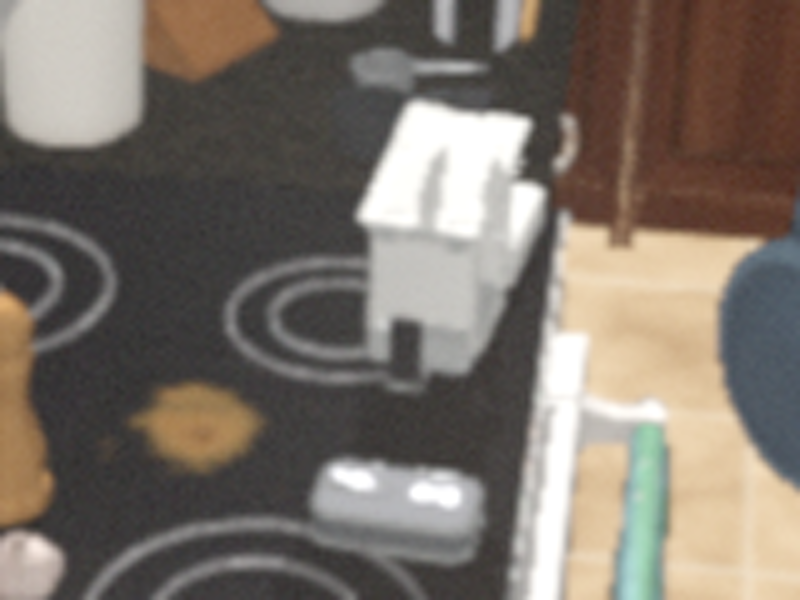

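The side crop shows the lid raised ajar at (440,160), with the tin at (400,510) and the drawer tab at (405,350). Now the pull.

```bash
python3 -m creep '{"hand":[6,6,6,6,6,3,2,2],"linear":[[0.4,-0.07,0],[0,0,0],[0,0,2.6],[0,0,2.7],[0,0,0],[0,0,0],[0,0,0],[0,0,0]],"rot":[[0,0,0],[0,0,0],[0,0,0],[0,0,0],[0,0,0],[0,0,0],[0,0,0],[0,0,0]]}' 15
python3 -m creep '{"hand":[2,2],"linear":[[0,0,0],[0,0,0]],"rot":[[0,0,0],[0,0,0]]}'
python3 - <<'E'
from h import *
pose()
o=get_obs(); q=disp(o["eef_pos"]); h=np.array([-67,112.5]); c=q[[0,2]]-h
r=np.hypot(*c)
print(q.round(1), r)
# keep offset between tcp and pull point
a0=.2; P=lambda a:h+np.array([147*np.cos(a)-3*np.sin(a),147*np.sin(a)+3*np.cos(a)])
prev=P(a0)
for a in np.arange(.3,1.86,.1): print("%.1f"%a,((P(a)-prev)/10*[1,-1]).round(2).tolist(),end=" "); prev=P(a)
E
```

```text
t: 6.98
eef_pos: [0.4236, -0.3625, 0.1405]
orientation: [-0.653, 0.758, -0.001, -0.0]
contact_force: [0.0, -0.7, -0.1]
opening: 0.0335
grip_force: 0.0
t: 7.22
eef_pos: [0.4224, -0.3624, 0.1397]
orientation: [-0.653, 0.758, 0.0, -0.001]
contact_force: [-5.2, -1.1, 1.9]
opening: 0.0301
grip_force: 15.0
t7.2 tcp [ 0.4224 -0.3624  0.1397] yaw -98.5 tilt [-0.11 -0.04] F [-5.2 -1.1  1.9] open 0.0301 grip 15.0
[ 79.5   0.2 139.7] 148.98542737277114
0.3 [-0.39, -1.42] 0.4 [-0.53, -1.37] 0.5 [-0.67, -1.31] 0.6 [-0.79, -1.24] 0.7 [-0.91, -1.15] 0.8 [-1.02, -1.05] 0.9 [-1.12, -0.95] 1.0 [-1.21, -0.83] 1.1 [-1.29, -0.71] 1.2 [-1.35, -0.57] 1.3 [-1.4, -0.43] 1.4 [-1.44, -0.29] 1.5 [-1.46, -0.15] 1.6 [-1.47, -0.0] 1.7 [-1.46, 0.15] 1.8 [-1.44, 0.29]
```

```bash
python3 -m creep '{"hand":[2,2,2,2,2,2,2,2],"linear":[[-0.4,0,-1.4],[-0.53,0,-1.37],[-0.67,0,-1.31],[-0.8,0,-1.24],[-0.91,0,-1.15],[-1.02,0,-1.05],[-1.12,0,-0.95],[-1.21,0,-0.83]],"rot":[[0,0,0],[0,0,0],[0,0,0],[0,0,0],[0,0,0],[0,0,0],[0,0,0],[0,0,0]]}'
python3 -c "
from h import *
o,M=pose();q=disp(o['eef_pos']);print(q,np.hypot(q[0]+67,q[2]-112.5),np.arctan2(q[2]-112.5+3,q[0]+67))"
python3 -m creep '{"hand":[2,2,2,2,2,2,2,2],"linear":[[-1.29,0,-0.71],[-1.35,0,-0.57],[-1.4,0,-0.43],[-1.44,0,-0.29],[-1.46,0,-0.15],[-1.47,0,0],[-1.46,0,0.15],[-1.44,0,0.3]],"rot":[[0,0,0],[0,0,0],[0,0,0],[0,0,0],[0,0,0],[0,0,0],[0,0,0],[0,0,0]]}'
python3 -m creep '{"hand":[2,2],"linear":[[0,0,0],[0,0,0]],"rot":[[0,0,0],[0,0,0]]}'
python3 -c "
from h import *
o,M=pose();q=disp(o['eef_pos']);print(q,np.hypot(q[0]+67,q[2]-112.5),np.arctan2(q[2]-112.5+3,q[0]+67))"
```

```text
t: 8.22
eef_pos: [0.4326, -0.295, 0.2331]
orientation: [-0.653, 0.758, 0.001, -0.0]
contact_force: [-5.4, -0.6, -0.4]
opening: 0.0298
grip_force: 15.0
t8.2 tcp [ 0.4326 -0.295   0.2331] yaw -98.5 tilt [-0.08  0.05] F [-5.4 -0.6 -0.4] open 0.0298 grip 15.0
[ 11.34642221   0.4496002  233.05021717] 143.77244775447363 1.0056612950645711
t: 9.22
eef_pos: [0.4496, -0.183, 0.2513]
orientation: [-0.653, 0.758, 0.0, -0.0]
contact_force: [-6.4, 1.0, 5.1]
opening: 0.0298
grip_force: 15.0
t: 9.48
eef_pos: [0.4496, -0.1829, 0.2512]
orientation: [-0.653, 0.757, 0.001, 0.0]
contact_force: [-7.4, 1.1, 6.7]
opening: 0.0298
grip_force: 15.0
t9.5 tcp [ 0.4496 -0.1829  0.2512] yaw -98.5 tilt [-0.03  0.08] F [-7.4  1.1  6.7] open 0.0298 grip 15.0
[-102.0278021     0.88984696  251.19477486] 143.04959802399185 1.8131436429146301
```

```bash
python3 -m creep '{"hand":[6,6,6,6,6],"linear":[[0,0,0],[0,0,0],[0,0,-1.5],[0,0,-2],[-4,1,0]],"rot":[[0,0,0],[0,0,0],[0,0,0],[0,0,0],[0,0,0]]}'
python3 -m creep '{"hand":[9.4,9.4,9.4,9.4],"linear":[[-5,1,0],[-5,0,2],[-5,0,3],[-5,0,3]],"rot":[[0,0,0],[0,0,0],[0,0,-10],[0,0,-10]]}'
python3 - <<'E'
from h import *
o,M=pose(); print(o["joint_pos"].round(2))
p,d=camera("top"); W=world(camera_model("top"),d)
cv2.imwrite("pics/t3.png",p[:,:,::-1])
E
```

```text
t: 10.1
eef_pos: [0.4471, -0.1446, 0.2875]
orientation: [-0.651, 0.759, -0.002, 0.001]
contact_force: [-0.2, 0.3, -1.0]
opening: 0.06
grip_force: 0.0
t: 10.6
eef_pos: [0.4289, 0.0176, 0.2085]
orientation: [0.794, -0.608, -0.002, -0.021]
contact_force: [-0.1, 0.8, 0.5]
opening: 0.0933
grip_force: 0.0
t10.6 tcp [0.4289 0.0176 0.2085] yaw -74.9 tilt [1.32 2.05] F [-0.1  0.8  0.5] open 0.0933 grip 0.0
[-0.25 -0.33  2.11  0.04  1.35  2.62]
```

View pics/t3.png

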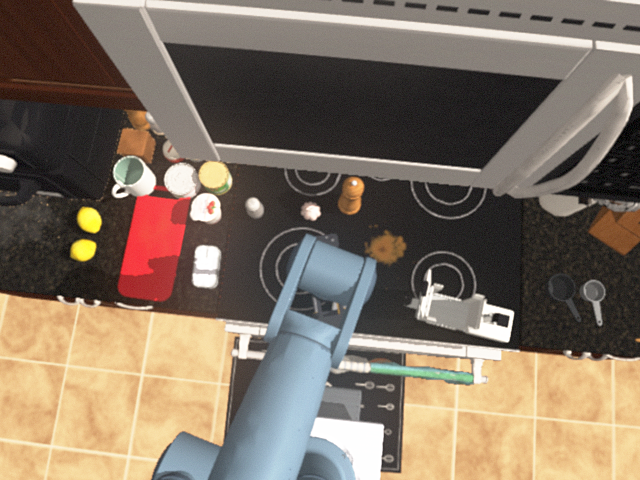

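The picture shows the lid standing open at (430,295), the tins unmoved and nothing else disturbed. On to tin a.

```bash
python3 -m creep '{"hand":[9.4,9.4,9.4,9.4,9.4,9.4,9.4,9.4],"linear":[[0,0,0],[0,0,0],[0,0,0],[0,0,0],[0,0,0],[0,0,0],[0,0,0],[0,0,0]],"rot":[[0,0,-9.5],[0,0,-9.5],[0,0,-9.5],[0,0,-9.5],[0,0,-9.5],[0,0,-9.5],[0,0,-9.5],[0,0,-9.5]]}'
python3 -m creep '{"hand":[9.4,9.4,9.4,9.4,9.4,9.4,9.4],"linear":[[0,-5,0],[0,-5,0],[0,-5,0],[0,-5,0],[0,-5,0],[0,-4,0],[0,0,0]],"rot":[[0,0,0],[0,0,0],[0,0,0],[0,0,0],[0,0,0],[0,0,0],[0,0,0]]}'
python3 - <<'E'
from h import *
import pickle
o,M=pose(); print(o["joint_pos"].round(2),o["orientation"])
m=camera_model("wrist"); p,d=camera("wrist"); W=world(m,d); cv2.imwrite("pics/w3.png",p[:,:,::-1])
g=(W[...,2]>.006)&(W[...,2]<.03)&(p.min(2)>60)&(p.max(2)-p.min(2).astype(int)<60)&(abs(W[...,0]-.481)<.08)&(abs(W[...,1]-.317)<.06)
top=g&(abs(W[...,2]-np.median(W[...,2][g]))<.008)
print(np.median(W[...,2][g]),rect(W,top),W[top].mean(0),top.sum())
to([.481,.317,.05])
E
```

```text
t: 11.65
eef_pos: [0.4287, 0.0165, 0.2089]
orientation: [1.0, 0.01, 0.011, -0.018]
contact_force: [0.1, 0.0, -0.1]
opening: 0.0939
grip_force: 0.0
t: 12.52
eef_pos: [0.424, 0.3085, 0.2192]
orientation: [1.0, 0.009, 0.011, -0.018]
contact_force: [0.7, -0.2, -0.4]
opening: 0.0942
grip_force: 0.0
t12.5 tcp [0.424  0.3085 0.2192] yaw 1.0 tilt [1.2  2.12] F [ 0.7 -0.2 -0.4] open 0.0942 grip 0.0
[ 0.4  -0.09  1.89  0.03  1.31  1.94] [ 0.99973469  0.00889224  0.01065092 -0.01838548]
0.016600925253094367 (array([483.04336548, 317.51318359]), (104.4444351196289, 60.30923843383789), 1.8154648542404175) [0.48448991 0.31738412 0.01660251] 6865
t12.6 tcp [0.424  0.3072 0.2189] yaw 0.9 tilt [1.19 2.08] F [ 0.1 -0.5  0.1] open 0.0940 grip 0.0
disp [-583.   -95.9  218.9] -> tool cm [ 5.35 -0.28 17.03]
```

View pics/w3.png

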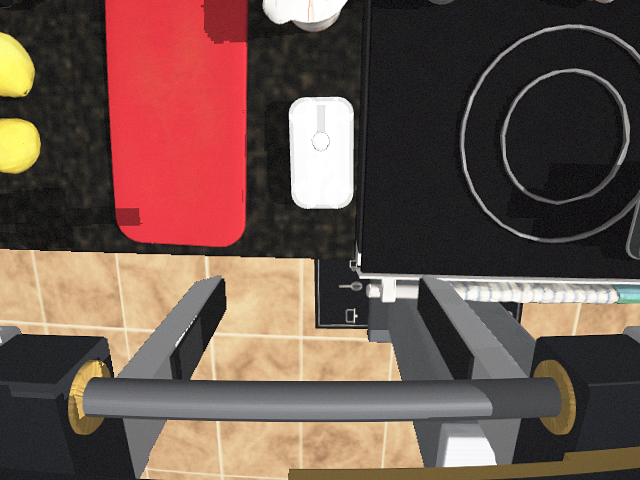

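The wrist view shows tin a at (321,153), the board's front edge at row 240 between columns 118 and 246, and a clear hob edge at column 360. The tool has tilted slightly, so I'll level it.

```bash
cat >> h.py <<'E'
def fix(p,yaw):
    o,M=pose(); T=R.from_euler("z",yaw,degrees=True).as_matrix()@np.diag([1,-1,-1.])
    print("rot deg first",np.degrees(R.from_matrix(M.T@T).as_rotvec()).round(2),"then lin cm",(T.T@(np.asarray(p)-o["eef_pos"])*100).round(2), disp(o["eef_pos"]).round(1))
E
python3 - <<'E'
from h import *
m=camera_model("wrist")
print("board front corners",onplane(m,[[118,240],[246,246],[107,0],[247,0]],.003).round(3).tolist())
fix([.482,.3173,-.004],1.8)
E
```

```text
board front corners [[0.39, 0.533, 0.003], [0.387, 0.393, 0.003], [0.628, 0.524, 0.003], [0.623, 0.388, 0.003]]
t12.6 tcp [0.424  0.3072 0.2189] yaw 0.9 tilt [1.19 2.08] F [ 0.1 -0.5  0.1] open 0.0940 grip 0.0
rot deg first [-2.05 -1.24 -0.88] then lin cm [ 5.82 -0.83 22.29] [-583.   -95.9  218.9]
```

```bash
python3 -m creep '{"hand":[9.4,9.4,9.4,9.4,9.4,9.4,9.4],"linear":[[0,0,0],[3,-0.4,2],[2.8,-0.43,4],[0,0,5],[0,0,5],[0,0,2],[0,0,0]],"rot":[[-2.05,-1.24,-0.88],[0,0,0],[0,0,0],[0,0,0],[0,0,0],[0,0,0],[0,0,0]]}' 25
python3 - <<'E'
from h import *
fix([.482,.3173,.003],1.8)
E
```

```text
t: 13.45
eef_pos: [0.4812, 0.3155, 0.0374]
orientation: [1.0, 0.014, -0.001, 0.001]
contact_force: [-0.1, -0.4, 1.2]
opening: 0.0941
grip_force: 0.0
t13.4 tcp [0.4812 0.3155 0.0374] yaw 1.7 tilt [-0.17 -0.08] F [-0.1 -0.4  1.2] open 0.0941 grip 0.0
rot deg first [ 0.08  0.17 -0.15] then lin cm [ 0.08 -0.18  3.44] [-599.5  -40.6   37.4]
```

```bash
python3 -m creep '{"hand":[9.4,9.4,9.4,5,5,5,5,5],"linear":[[0.08,-0.18,1.5],[0,0,1.4],[0,0,0.5],[0,0,0],[0,0,0],[0,0,0],[0,0,0],[0,0,0]],"rot":[[0,0,0],[0,0,0],[0,0,0],[0,0,0],[0,0,0],[0,0,0],[0,0,0],[0,0,0]]}' 25
python3 -m creep '{"hand":[5,5,5,5,5,5],"linear":[[0,0,0],[0,0,-1],[0,0,-3],[0,0,-5],[0,0,-5],[0,0,-5]],"rot":[[0,0,0],[0,0,0],[0,0,0],[0,0,0],[0,0,0],[0,0,0]]}'
python3 - <<'E'
from h import *
fix(undisp(0,0,150),-98.4)
E
```

```text
t: 14.45
eef_pos: [0.4824, 0.3181, 0.0044]
orientation: [1.0, 0.015, -0.0, 0.0]
contact_force: [-1.1, -0.2, 2.1]
opening: 0.0595
grip_force: 25.0
t: 15.2
eef_pos: [0.4819, 0.318, 0.1958]
orientation: [1.0, 0.015, -0.0, 0.0]
contact_force: [0.4, 0.2, -1.2]
opening: 0.0599
grip_force: 25.0
t15.2 tcp [0.4819 0.318  0.1958] yaw 1.7 tilt [-0.05 -0.01] F [ 0.4  0.2 -1.2] open 0.0599 grip 25.0
rot deg first [5.000e-02 3.000e-02 1.001e+02] then lin cm [60.23 -4.03  4.58] [-602.2  -40.3  195.8]
```

```bash
python3 -m creep '{"hand":[5,5,5,5,5,5,5,5],"linear":[[-2,4,0],[-2,4.5,0],[-2,5,0],[-2,5.2,-1],[0,5.2,-2],[0,5.2,-2.5],[0,5.2,-2.5],[0,5,-2.5]],"rot":[[0,0,0],[0,0,0],[0,0,0],[0,0,0],[0,0,0],[0,0,0],[0,0,0],[0,0,0]]}'
python3 -m creep '{"hand":[5,5,5,5,5,5,5,5],"linear":[[0,0,0],[0,0,0],[0,0,0],[0,0,0],[0,0,0],[0,0,0],[0,0,0],[0,0,0]],"rot":[[0,0,8],[0,0,10],[0,0,10],[0,0,10],[0,0,10],[0,0,10],[0,0,10],[0,0,8]]}'
python3 - <<'E'
from h import *
print(get_obs()["joint_pos"].round(2))
fix(undisp(0,0,300),-98.4)
E
```

```text
t: 16.2
eef_pos: [0.4136, -0.0785, 0.3003]
orientation: [1.0, 0.015, 0.0, 0.0]
contact_force: [0.4, 0.5, -1.0]
opening: 0.0598
grip_force: 25.0
t: 17.2
eef_pos: [0.4138, -0.0768, 0.2992]
orientation: [0.796, -0.606, -0.0, 0.0]
contact_force: [-0.2, -0.2, -1.4]
opening: 0.0598
grip_force: 25.0
[-0.45 -0.39  1.99 -0.    1.54  2.42]
t17.2 tcp [ 0.4138 -0.0768  0.2992] yaw -74.6 tilt [-0.04 -0.  ] F [-0.2 -0.2 -1.4] open 0.0598 grip 25.0
rot deg first [ 0.04 -0.   23.82] then lin cm [20.18 -5.   -0.08] [-201.7  -50.   299.2]
```

```bash
python3 -m creep '{"hand":[5,5,5,5,5,5,5,5],"linear":[[3.5,0.6,0],[4.3,0.75,0],[4.3,0.75,0],[4.3,0.75,0],[4.1,0.72,0],[0,0,0],[0,0,0],[0,0,0]],"rot":[[0,0,0],[0,0,0],[0,0,0],[0,0,0],[0,0,0],[0,0,8],[0,0,8],[0,0,7.8]]}'
python3 -m creep '{"hand":[5,5],"linear":[[0,0,0],[0,0,0]],"rot":[[0,0,0],[0,0,0]]}'
python3 - <<'E'
from h import *
print(get_obs()["joint_pos"].round(2))
fix(undisp(1,0,130),-98.4)
import pickle
m=camera_model("wrist"); p,d=camera("wrist"); cv2.imwrite("pics/w4.png",p[:,:,::-1]); np.save("pics/w4.npy",d); pickle.dump(m,open("pics/w4.pkl","wb"))
E
```

```text
t: 18.2
eef_pos: [0.435, -0.2839, 0.2992]
orientation: [-0.654, 0.757, 0.0, -0.0]
contact_force: [0.4, 0.5, -0.9]
opening: 0.0596
grip_force: 25.0
t: 18.45
eef_pos: [0.4351, -0.2839, 0.2993]
orientation: [-0.656, 0.755, 0.0, -0.0]
contact_force: [-0.2, 0.5, -1.8]
opening: 0.0595
grip_force: 25.0
[-0.8  -0.13  1.78 -0.    1.49  2.49]
t18.4 tcp [ 0.4351 -0.2839  0.2993] yaw -98.0 tilt [-0.04 -0.01] F [-0.2  0.5 -1.8] open 0.0595 grip 25.0
rot deg first [ 0.04 -0.02  0.4 ] then lin cm [ 0.1   0.13 16.93] [  0.    1.3 299.3]
```

View pics/w4.png

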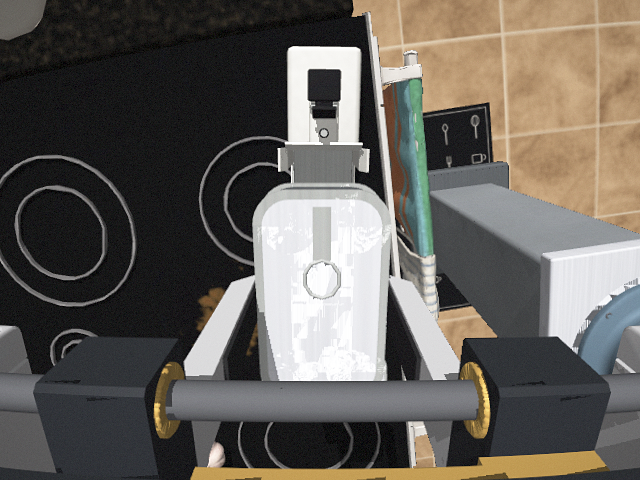

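The tin hangs square over the shaft (far edge at row 185, columns 255–388). The shaft's rear wall flare is at row 145, columns 279–369, and the pad at (323,86).

Run:
```python
from h import *
import pickle
m=pickle.load(open("pics/w4.pkl","rb")); d=np.load("pics/w4.npy"); W=world(m,d)
q=W.reshape(-1,3)-S; D=np.stack([q@ex,q@ey,q[:,2]],1).reshape(480,640,3)*1000
t=(abs(D[...,2]-np.median(D[220:330,270:370,2]))<5); print(np.median(D[220:330,270:370,2]))
t[:, :240]=0;t[:,400:]=0;t[:175]=0;t[375:]=0
v=D[t]; print("tin x max",np.percentile(v[:,0],99.5),"y",np.percentile(v[:,1],[.5,99.5]))
r=lambda u,v,z:disp(onplane(m,[[u,v]],z)[0]).round(1)
print("pad",r(308,70,.103),r(341,101,.103),"ears",r(279,147,.112),r(369,148,.112),r(291,143,.112),r(358,143,.112), "D",D[144,300:350:10].round(0).tolist())
```

```text
311.53634619802847
tin x max 51.29313524275324 y [-28.47085589  32.86192512]
pad [128.3  14.4 103. ] [101.9 -15.3 103. ] ears [ 61.1  40.3 112. ] [ 60.8 -40.9 112. ] [ 64.7  29.4 112. ] [ 65.1 -30.9 112. ] D [[64.0, 21.0, 112.0], [64.0, 12.0, 112.0], [64.0, 3.0, 112.0], [64.0, -6.0, 112.0], [64.0, -15.0, 112.0]]
```

```bash
python3 -m creep '{"hand":[5,5,5,5,5],"linear":[[0.05,0.26,2],[0,0,5],[0,0,5],[0,0,4],[0,0,0]],"rot":[[0,0,0.4],[0,0,0],[0,0,0],[0,0,0],[0,0,0]]}'
python3 -c "
from h import *
fix(undisp(.5,-1.3,25),-98.4)"
```

```text
t: 19.12
eef_pos: [0.4298, -0.2816, 0.1347]
orientation: [-0.653, 0.758, 0.005, -0.001]
contact_force: [-0.4, 0.3, -0.8]
opening: 0.0596
grip_force: 25.0
t19.1 tcp [ 0.4298 -0.2816  0.1347] yaw -98.5 tilt [-0.42  0.37] F [-0.4  0.3 -0.8] open 0.0596 grip 25.0
rot deg first [ 0.47  0.3  -0.1 ] then lin cm [ 0.19 -0.3  10.97] [ -1.4  -4.3 134.7]
```

```bash
python3 -m creep '{"hand":[5,5,5],"linear":[[0,0,0],[0,0,0],[0,0,0]],"rot":[[0,0,0],[0,0,0],[0,0,0]]}'
python3 -c "
from h import *
fix(undisp(.5,-1.3,25),-98.4)"
```

```text
t: 19.5
eef_pos: [0.4331, -0.285, 0.1408]
orientation: [-0.653, 0.758, -0.001, -0.0]
contact_force: [0.9, 0.0, -0.9]
opening: 0.0594
grip_force: 25.0
t19.5 tcp [ 0.4331 -0.285   0.1408] yaw -98.5 tilt [ 0.07 -0.14] F [ 0.9  0.  -0.9] open 0.0594 grip 25.0
rot deg first [-0.09 -0.13 -0.1 ] then lin cm [-0.08  0.08 11.58] [  1.3  -0.5 140.8]
```

Settled. Going down gently, tuning the offset by 0.8 mm.

```bash
python3 -m creep '{"hand":[5,5,5,5,5,5],"linear":[[-0.08,0.08,1.5],[0,0,1.8],[0,0,1.8],[0,0,1.8],[0,0,1.8],[0,0,0]],"rot":[[0,0,0],[0,0,0],[0,0,0],[0,0,0],[0,0,0],[0,0,0]]}'
python3 -c "
from h import *
fix(undisp(.5,-1.3,25),-98.4)"
```

```text
t: 20.25
eef_pos: [0.431, -0.2826, 0.0505]
orientation: [-0.653, 0.758, 0.002, -0.0]
contact_force: [1.0, 0.2, -1.8]
opening: 0.0594
grip_force: 25.0
t20.2 tcp [ 0.431  -0.2826  0.0505] yaw -98.5 tilt [-0.16  0.11] F [ 1.   0.2 -1.8] open 0.0594 grip 25.0
rot deg first [ 0.17  0.08 -0.12] then lin cm [ 0.11 -0.16  2.55] [-0.6 -2.9 50.5]
```

```bash
python3 -m creep '{"hand":[5,5,5,5,5],"linear":[[0,0,0.6],[0,0,0.8],[0,0,0.7],[0,0,0.4],[0,0,0]],"rot":[[0,0,0],[0,0,0],[0,0,0],[0,0,0],[0,0,0]]}'
python3 -m creep '{"hand":[6.4,7,7],"linear":[[0,0,0],[0,0,0],[0,0,0]],"rot":[[0,0,0],[0,0,0],[0,0,0]]}'
python3 -m creep '{"hand":[7,7,7,7,7,7],"linear":[[0,0,-2],[0,0,-3],[0,0,-5],[0,0,-6],[0,0,-6],[0,0,-5]],"rot":[[0,0,0],[0,0,0],[0,0,0],[0,0,0],[0,0,0],[0,0,0]]}'
python3 - <<'E'
from h import *
pose()
m=camera_model("wrist"); p,d=camera("wrist"); W=world(m,d)
q=W.reshape(-1,3)-S; D=np.stack([q@ex,q@ey,q[:,2]],1).reshape(480,640,3)*1000
k=(abs(D[...,0])<45)&(abs(D[...,1])<25)&(D[...,2]<130); v=D[k]; print(k.sum(),np.percentile(v[:,2],[5,25,50,75,95]))
cv2.imwrite("pics/w5.png",p[:,:,::-1])
E
```

```text
t: 20.88
eef_pos: [0.4314, -0.2832, 0.0269]
orientation: [-0.653, 0.758, 0.001, -0.0]
contact_force: [0.3, 0.8, -0.5]
opening: 0.06
grip_force: 25.0
t: 21.25
eef_pos: [0.4319, -0.2836, 0.0276]
orientation: [-0.653, 0.758, -0.0, -0.0]
contact_force: [0.2, 0.4, 0.7]
opening: 0.0699
grip_force: 0.0
t: 22.0
eef_pos: [0.432, -0.2834, 0.3002]
orientation: [-0.653, 0.758, -0.001, -0.0]
contact_force: [0.3, -0.6, 0.3]
opening: 0.0701
grip_force: 0.0
t22.0 tcp [ 0.432  -0.2834  0.3002] yaw -98.5 tilt [ 0.05 -0.12] F [ 0.3 -0.6  0.3] open 0.0701 grip 0.0
3419 [30.25032972 31.03342536 31.6178109  32.22564822 33.01805992]
```

View pics/w5.png

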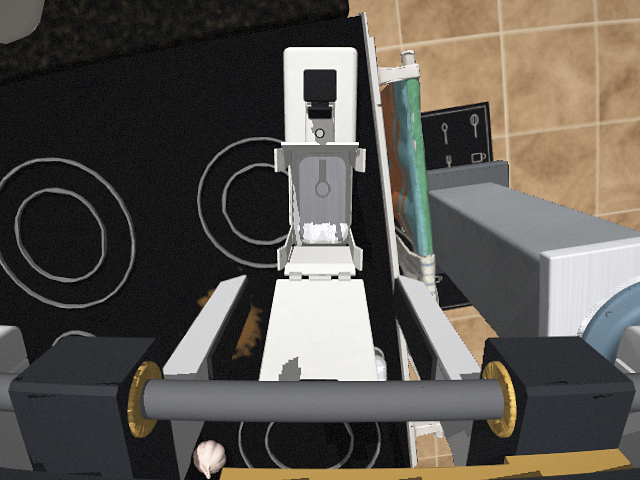

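Tin a lies flat at the bottom of the shaft, seen at (322,190) with its top at 31.6 mm. The lid is still over, at (318,330). Now back for the second tin.

```bash
python3 -m creep '{"hand":[7,7,7,7,7,7,7,7],"linear":[[0,0,0],[0,0,0],[0,0,0],[-4.1,-0.7,0],[-4.3,-0.75,0],[-4.3,-0.75,0],[-4.2,-0.75,0],[-3.5,-0.6,0]],"rot":[[0,0,-8],[0,0,-8],[0,0,-7.8],[0,0,0],[0,0,0],[0,0,0],[0,0,0],[0,0,0]]}'
python3 -m creep '{"hand":[9.4,9.4,9.4,9.4,9.4,9.4,9.4,9.4],"linear":[[0,0,0],[0,0,0],[0,0,0],[0,0,0],[0,0,0],[0,0,0],[0,0,0],[0,0,0]],"rot":[[0,0,-8],[0,0,-9.5],[0,0,-10],[0,0,-10],[0,0,-10],[0,0,-10],[0,0,-8],[0,0,-5.5]]}'
python3 -m creep '{"hand":[9.4,9.4,9.4,9.4],"linear":[[-1,-2,3],[-1,-2,3],[0,0,2],[0,0,0]],"rot":[[0,0,0],[0,0,0],[0,0,0],[0,0,0]]}'
python3 - <<'E'
from h import *
m=camera_model("wrist"); p,d=camera("wrist"); W=world(m,d); cv2.imwrite("pics/w6.png",p[:,:,::-1])
q=p.astype(int); g=(W[...,2]>.012)&(W[...,2]<.035)&(q.min(2)>60)&(q.max(2)-q.min(2)<60)&(abs(W[...,0]-.43)<.09)&(abs(W[...,1]+.04)<.07)
z=np.median(W[...,2][g]); top=g&(abs(W[...,2]-z)<.006)
c,s,a=rect(W,top); print(z,c,s,a,top.sum())
fix([c[0]/1000,c[1]/1000,.004],0)
E
```

```text
t: 23.05
eef_pos: [0.4119, -0.0757, 0.2971]
orientation: [0.795, -0.607, -0.0, 0.0]
contact_force: [-0.4, -0.3, 0.1]
opening: 0.0703
grip_force: 0.0
t: 24.05
eef_pos: [0.4122, -0.0771, 0.297]
orientation: [1.0, -0.031, -0.0, 0.0]
contact_force: [-0.4, 0.2, 0.3]
opening: 0.094
grip_force: 0.0
t: 24.55
eef_pos: [0.3938, -0.0354, 0.2157]
orientation: [0.999, -0.032, -0.002, -0.0]
contact_force: [0.2, -0.3, 0.5]
opening: 0.0943
grip_force: 0.0
0.023597753245522102 [434.5645752  -40.81137085] (60.42854309082031, 103.62568664550781) 86.36927032470703 7091
t24.6 tcp [ 0.3947 -0.0359  0.2171] yaw -3.7 tilt [-0.08 -0.01] F [0.4 0.4 0.7] open 0.0939 grip 0.0
rot deg first [ 0.01  0.08 -3.7 ] then lin cm [ 3.99  0.49 21.31] [-239.4  -74.9  217.1]
```

View pics/w6.png

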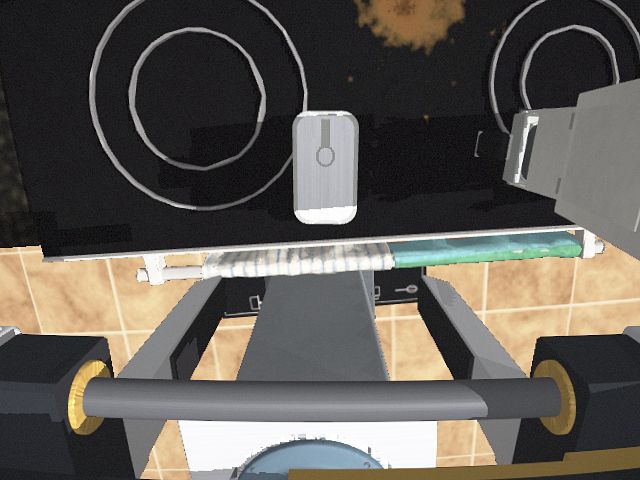

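The second tin is unmoved at (326,167), square to the fingers. Grasping it.

```bash
python3 -m creep '{"hand":[9.4,9.4,9.4,9.4,9.4,9.4,9.4,9.4],"linear":[[2,0.12,2],[2,0.12,4],[0,0,5],[0,0,5],[0,0,3],[0,0,1.5],[0,0,0.7],[0,0,0]],"rot":[[0,0,0],[0,0,0],[0,0,0],[0,0,0],[0,0,0],[0,0,0],[0,0,0],[0,0,0]]}'
python3 -m creep '{"hand":[9.4,5,5,5,5,5,5],"linear":[[0,0,0],[0,0,0],[0,0,0],[0,0,0],[0,0,0],[0,0,0],[0,0,0]],"rot":[[0,0,0],[0,0,0],[0,0,0],[0,0,0],[0,0,0],[0,0,0],[0,0,0]]}' 25
python3 -m creep '{"hand":[5,5,5,5,5,5,5,5],"linear":[[0,0,-1],[0,0,-3],[0,0,-5],[0,0,-5],[0,0,-5],[0,0,-5],[-1,2,-5.5],[-1,2,0]],"rot":[[0,0,0],[0,0,0],[0,0,0],[0,0,0],[0,0,0],[0,0,0],[0,0,0],[0,0,0]]}'
python3 -m creep '{"hand":[5,5,5,5,5,5,5,5],"linear":[[0,0,0],[0,0,0],[0,0,0],[0,0,0],[0,0,0],[0,0,0],[0,0,0],[0,0,0]],"rot":[[0,0,7],[0,0,10],[0,0,10],[0,0,10],[0,0,10],[0,0,10],[0,0,8],[0,0,6]]}'
python3 - <<'E'
from h import *
print(get_obs()["joint_pos"].round(2))
o,M=pose(); print((M.T@(undisp(0,-1,300)-o["eef_pos"])*100).round(2))
E
```

```text
t: 25.6
eef_pos: [0.4354, -0.0414, 0.006]
orientation: [0.999, -0.032, 0.0, 0.0]
contact_force: [-0.5, -0.3, -0.0]
opening: 0.094
grip_force: 0.0
t: 26.48
eef_pos: [0.4345, -0.041, 0.0052]
orientation: [0.999, -0.032, -0.0, 0.0]
contact_force: [0.4, 0.0, 1.2]
opening: 0.0593
grip_force: 25.0
t: 27.48
eef_pos: [0.4136, -0.0806, 0.3059]
orientation: [0.999, -0.032, 0.004, 0.002]
contact_force: [-0.4, -1.1, -2.4]
opening: 0.0596
grip_force: 25.0
t: 28.48
eef_pos: [0.4117, -0.0793, 0.3002]
orientation: [0.794, -0.608, -0.0, 0.0]
contact_force: [0.1, -0.1, -2.0]
opening: 0.0596
grip_force: 25.0
[-0.46 -0.4   1.99 -0.    1.55  2.42]
t28.5 tcp [ 0.4117 -0.0793  0.3002] yaw -74.9 tilt [-0.06 -0.01] F [ 0.1 -0.1 -2. ] open 0.0596 grip 25.0
[2.027e+01 3.280e+00 2.000e-02]
```

```bash
python3 -m creep '{"hand":[5,5,5,5,5,5,5,5],"linear":[[3.5,0.55,0],[4.2,0.7,0],[4.2,0.7,0],[4.3,0.7,0],[4.1,0.63,0],[0,0,0],[0,0,0],[0,0,0]],"rot":[[0,0,0],[0,0,0],[0,0,0],[0,0,0],[0,0,0],[0,0,8],[0,0,8],[0,0,7.5]]}'
python3 -m creep '{"hand":[5,5,5],"linear":[[0,0,0],[0,0,0],[0,0,0]],"rot":[[0,0,0],[0,0,0],[0,0,0]]}'
python3 - <<'E'
from h import *
fix(undisp(0,-1,140),-98.4)
m=camera_model("wrist"); p,d=camera("wrist"); W=world(m,d)
q=W.reshape(-1,3)-S; D=np.stack([q@ex,q@ey,q[:,2]],1).reshape(480,640,3)*1000
h=np.median(D[220:330,270:370,2]); t=(abs(D[...,2]-h)<5)
t[:, :240]=0;t[:,400:]=0;t[:175]=0;t[375:]=0
v=D[t]; print(h,"tin x max",np.percentile(v[:,0],99.5),"y",np.percentile(v[:,1],[.5,99.5]))
E
```

```text
t: 29.48
eef_pos: [0.4337, -0.2838, 0.3002]
orientation: [-0.653, 0.757, 0.001, -0.0]
contact_force: [-0.8, 0.7, -1.6]
opening: 0.0598
grip_force: 25.0
t: 29.85
eef_pos: [0.434, -0.2839, 0.3003]
orientation: [-0.655, 0.756, 0.0, -0.0]
contact_force: [-0.2, 1.0, -2.5]
opening: 0.0599
grip_force: 25.0
t29.9 tcp [ 0.434  -0.2839  0.3003] yaw -98.1 tilt [-0.05 -0.02] F [-0.2  1.  -2.5] open 0.0599 grip 25.0
rot deg first [ 0.04 -0.02  0.25] then lin cm [-0.02  0.12 16.03] [2.000e-01 2.000e-01 3.003e+02]
318.6486365622129 tin x max 51.093364645176266 y [-29.50802835  30.85064725]
```

```bash
python3 -m creep '{"hand":[5,5,5,5,5,5,5],"linear":[[0.07,0.11,3],[0,0,5],[0,0,5],[0,0,3],[0,0,0],[0,0,0],[0,0,0]],"rot":[[0,0,0.25],[0,0,0],[0,0,0],[0,0,0],[0,0,0],[0,0,0],[0,0,0]]}'
python3 -c "
from h import *
fix(undisp(.5,-0.9,42),-98.4)"
python3 -m creep '{"hand":[5,5,5,5,5,5],"linear":[[0,0,1.5],[0,0,1.8],[0,0,1.8],[0,0,1.6],[0,0,1.2],[0,0,0]],"rot":[[0,0,0],[0,0,0],[0,0,0],[0,0,0],[0,0,0],[0,0,0]]}'
python3 -c "
from h import *
fix(undisp(.5,-0.9,42),-98.4)"
```

```text
t: 30.78
eef_pos: [0.4338, -0.2856, 0.1424]
orientation: [-0.653, 0.757, -0.002, -0.0]
contact_force: [-0.7, 0.1, -1.0]
opening: 0.0598
grip_force: 25.0
t30.8 tcp [ 0.4338 -0.2856  0.1424] yaw -98.4 tilt [ 0.11 -0.18] F [-0.7  0.1 -1. ] open 0.0598 grip 25.0
rot deg first [-0.13 -0.16 -0.05] then lin cm [-0.14  0.11 10.04] [  1.9   0.2 142.4]
t: 31.52
eef_pos: [0.4321, -0.284, 0.0599]
orientation: [-0.653, 0.757, 0.001, -0.0]
contact_force: [0.2, -0.0, -1.8]
opening: 0.06
grip_force: 25.0
t31.5 tcp [ 0.4321 -0.284   0.0599] yaw -98.5 tilt [-0.14  0.08] F [ 0.2 -0.  -1.8] open 0.0600 grip 25.0
rot deg first [ 0.15  0.06 -0.06] then lin cm [-0.01 -0.08  1.79] [ 0.6 -1.7 59.9]
```

```bash
python3 -m creep '{"hand":[5,5,5,5],"linear":[[0,0,0.6],[0,0,0.7],[0,0,0.5],[0,0,0]],"rot":[[0,0,0],[0,0,0],[0,0,0],[0,0,0]]}'
python3 -m creep '{"hand":[6.4,7,7],"linear":[[0,0,0],[0,0,0],[0,0,0]],"rot":[[0,0,0],[0,0,0],[0,0,0]]}'
python3 -m creep '{"hand":[7,7,7,7,7,7],"linear":[[0,0,-2],[0,0,-3],[0,0,-5],[0,0,-6],[0,0,-6],[0,0,-3.8]],"rot":[[0,0,0],[0,0,0],[0,0,0],[0,0,0],[0,0,0],[0,0,0]]}'
python3 - <<'E'
from h import *
pose()
m=camera_model("wrist"); p,d=camera("wrist"); W=world(m,d)
q=W.reshape(-1,3)-S; D=np.stack([q@ex,q@ey,q[:,2]],1).reshape(480,640,3)*1000
k=(abs(D[...,0])<45)&(abs(D[...,1])<25)&(D[...,2]<130); v=D[k]; print(k.sum(),np.percentile(v[:,2],[5,25,50,75,95]))
A=np.c_[v[:,:2],np.ones(len(v))]; print(np.linalg.lstsq(A,v[:,2],rcond=None)[0])
p,d=camera("top"); cv2.imwrite("pics/t4.png",p[:,:,::-1])
E
```

```text
t: 32.02
eef_pos: [0.4324, -0.2844, 0.0428]
orientation: [-0.653, 0.757, 0.001, -0.0]
contact_force: [0.5, -0.3, -2.6]
opening: 0.0595
grip_force: 25.0
t: 32.4
eef_pos: [0.4329, -0.2849, 0.0436]
orientation: [-0.653, 0.757, -0.0, -0.0]
contact_force: [0.7, -0.5, -1.1]
opening: 0.0698
grip_force: 0.0
t: 33.15
eef_pos: [0.4334, -0.285, 0.3052]
orientation: [-0.653, 0.757, -0.002, -0.0]
contact_force: [0.1, 0.5, -0.0]
opening: 0.0701
grip_force: 0.0
t33.1 tcp [ 0.4334 -0.285   0.3052] yaw -98.5 tilt [ 0.15 -0.22] F [ 0.1  0.5 -0. ] open 0.0701 grip 0.0
3700 [54.29306576 55.04179577 55.57045727 56.13731249 56.95639343]
[2.07908201e-03 5.23196587e-05 5.55894436e+01]
```

View pics/t4.png

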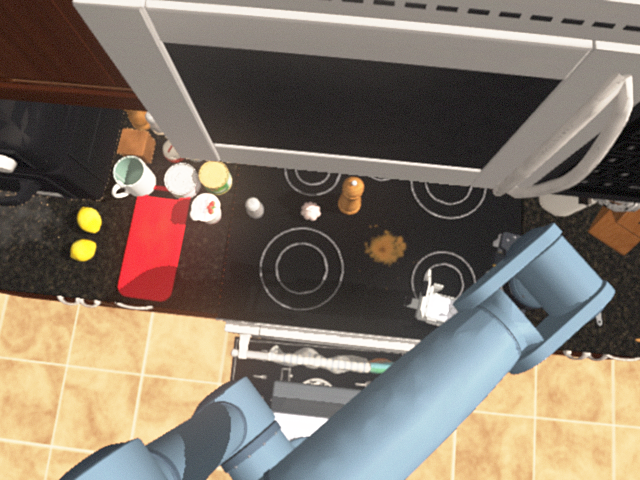

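Both tins are in the shaft, flat, the top one at 55.6 mm. No tin is left on the worktop, and the garlic (310,211), salt (254,207) and pepper mill (350,195) are in place. Now I'll grasp the pull to close the lid.

```bash
python3 -m creep '{"hand":[6,6,6,6,6],"linear":[[-3,-0.1,0],[-4,-0.1,0],[-3.3,0,0],[0,0,0],[0,0,0]],"rot":[[0,0,0],[0,0,0],[0,0,0],[0,0,0],[0,0,0]]}' 15
python3 - <<'E'
from h import *
fix(undisp(-101,0,251),-98.4); print(get_obs()["joint_pos"].round(2))
E
```

```text
t: 33.88
eef_pos: [0.4497, -0.1834, 0.3003]
orientation: [-0.653, 0.757, 0.001, -0.001]
contact_force: [1.0, -0.1, 0.4]
opening: 0.0597
grip_force: 0.0
t33.9 tcp [ 0.4497 -0.1834  0.3003] yaw -98.5 tilt [-0.11  0.  ] F [ 1.  -0.1  0.4] open 0.0597 grip 0.0
rot deg first [ 0.11 -0.01 -0.07] then lin cm [0.06 0.1  4.93] [-101.6    1.   300.3]
[-0.62 -0.22  1.85 -0.    1.51  2.67]
```

```bash
python3 -m creep '{"hand":[6,6,6,2,2,2,2,2],"linear":[[0,0.1,2.5],[0,0,2.4],[0,0,0],[0,0,0],[0,0,0],[0,0,0],[0,0,0],[0,0,0]],"rot":[[0,0,0],[0,0,0],[0,0,0],[0,0,0],[0,0,0],[0,0,0],[0,0,0],[0,0,0]]}' 15
python3 -c "
from h import *
o,M=pose();print(disp(o['eef_pos']))"
python3 -m creep '{"hand":[2,2,2,2,2,2,2,2],"linear":[[1.44,0,-0.29],[1.46,0,-0.15],[1.47,0,0],[1.46,0,0.15],[1.44,0,0.29],[1.4,0,0.43],[1.35,0,0.57],[1.29,0,0.71]],"rot":[[0,0,0],[0,0,0],[0,0,0],[0,0,0],[0,0,0],[0,0,0],[0,0,0],[0,0,0]]}'
python3 -m creep '{"hand":[2,2,2,2,2,2,2,2],"linear":[[1.21,0,0.83],[1.12,0,0.95],[1.02,0,1.05],[0.91,0,1.15],[0.8,0,1.24],[0.67,0,1.31],[0.53,0,1.37],[0.4,0,1.42]],"rot":[[0,0,0],[0,0,0],[0,0,0],[0,0,0],[0,0,0],[0,0,0],[0,0,0],[0,0,0]]}'
python3 -c "
from h import *
o,M=pose();print(disp(o['eef_pos']))"
```

```text
t: 34.88
eef_pos: [0.4493, -0.183, 0.2529]
orientation: [-0.653, 0.757, -0.001, -0.0]
contact_force: [0.8, -0.6, 2.4]
opening: 0.0297
grip_force: 15.0
t34.9 tcp [ 0.4493 -0.183   0.2529] yaw -98.4 tilt [ 0.02 -0.07] F [ 0.8 -0.6  2.4] open 0.0297 grip 15.0
[-101.82321562    0.62665933  252.88559446]
t: 35.88
eef_pos: [0.4322, -0.296, 0.2349]
orientation: [-0.653, 0.757, -0.0, -0.001]
contact_force: [0.9, -1.6, 3.3]
opening: 0.0297
grip_force: 15.0
t: 36.88
eef_pos: [0.4224, -0.3604, 0.1407]
orientation: [-0.653, 0.757, 0.001, -0.0]
contact_force: [2.4, -1.4, 0.5]
opening: 0.0298
grip_force: 15.0
t36.9 tcp [ 0.4224 -0.3604  0.1407] yaw -98.5 tilt [-0.05  0.04] F [ 2.4 -1.4  0.5] open 0.0298 grip 15.0
[ 7.75357376e+01 -6.14243491e-02  1.40657409e+02]
```

```bash
python3 -m creep '{"hand":[6,6,6,6,0,0,0,0],"linear":[[0,0,0],[0,0,0],[0,0,0],[0,0,-3.5],[0,0,-2],[0,0,0],[0,0,0],[0,0,0]],"rot":[[0,0,0],[0,0,0],[0,0,0],[0,0,0],[0,0,0],[0,0,0],[0,0,0],[0,0,0]]}'
python3 -c "
from h import *
fix(undisp(76,0,125),-98.4)"
python3 -m creep '{"hand":[0,0,0,0,0,0],"linear":[[0,0,2],[0,0,2],[0,0,1],[0,0,1],[0,0,0.7],[0,0,0]],"rot":[[0,0,0],[0,0,0],[0,0,0],[0,0,0],[0,0,0],[0,0,0]]}'
python3 -c "
from h import *
fix(undisp(76,0,119),-98.4)"
```

```text
t: 37.88
eef_pos: [0.422, -0.36, 0.1956]
orientation: [-0.653, 0.757, 0.001, -0.0]
contact_force: [-0.6, 0.5, -0.2]
opening: 0.0238
grip_force: 0.0
t37.9 tcp [ 0.422  -0.36    0.1956] yaw -98.5 tilt [-0.13  0.09] F [-0.6  0.5 -0.2] open 0.0238 grip 0.0
rot deg first [ 0.14  0.07 -0.06] then lin cm [-0.12 -0.06  7.06] [ 77.2  -0.6 195.6]
t: 38.62
eef_pos: [0.4227, -0.361, 0.13]
orientation: [-0.653, 0.757, -0.0, -0.0]
contact_force: [-0.0, -1.1, 0.7]
opening: 0.0003
grip_force: 0.4
t38.6 tcp [ 0.4227 -0.361   0.13  ] yaw -98.5 tilt [-0.   -0.07] F [-0.  -1.1  0.7] open 0.0003 grip 0.4
rot deg first [-0.01 -0.07 -0.07] then lin cm [-0.21  0.03  1.1 ] [ 78.1   0.3 130. ]
```

```bash
python3 -m creep '{"hand":[0,0,0,0,0],"linear":[[-0.2,0,0.4],[0,0,0.4],[0,0,0.4],[0,0,0.3],[0,0,0]],"rot":[[0,0,0],[0,0,0],[0,0,0],[0,0,0],[0,0,0]]}'
python3 -c "
from h import *
fix(undisp(76,0,119),-98.4)"
python3 -m creep '{"hand":[0,0,0,0],"linear":[[0,0,0.3],[0,0,0.2],[0,0,0],[0,0,0]],"rot":[[0,0,0],[0,0,0],[0,0,0],[0,0,0]]}'
python3 -c "
from h import *
fix(undisp(76,0,119),-98.4)"
```

```text
t: 39.25
eef_pos: [0.4233, -0.3591, 0.1198]
orientation: [-0.653, 0.757, 0.0, -0.0]
contact_force: [-8.5, 7.3, 30.0]
opening: 0.0006
grip_force: 15.1
t39.2 tcp [ 0.4233 -0.3591  0.1198] yaw -98.4 tilt [-0.06 -0.02] F [-8.5  7.3 30. ] open 0.0006 grip 15.1
rot deg first [ 0.06 -0.02 -0.02] then lin cm [-0.01  0.07  0.08] [ 76.1   0.7 119.8]
t: 39.75
eef_pos: [0.4236, -0.3592, 0.1191]
orientation: [-0.654, 0.757, 0.001, -0.001]
contact_force: [-16.9, 16.5, 53.3]
opening: 0.0003
grip_force: 27.0
t39.8 tcp [ 0.4236 -0.3592  0.1191] yaw -98.4 tilt [-0.11 -0.  ] F [-16.9  16.5  53.3] open 0.0003 grip 27.0
rot deg first [ 0.11 -0.02  0.02] then lin cm [-0.02  0.09  0.01] [ 76.2   0.9 119.1]
```

```bash
python3 -m creep '{"hand":[0,0,0,0,0,0],"linear":[[0,0,-0.5],[0,0,-3],[0,0,-6],[-3,0,-6],[-4,0,-3],[0,0,0]],"rot":[[0,0,0],[0,0,0],[0,0,0],[0,0,0],[0,0,0],[0,0,0]]}'
python3 - <<'E'
from h import *
o,M=pose(); print(disp(o["eef_pos"]))
m=camera_model("wrist"); p,d=camera("wrist"); W=world(m,d); cv2.imwrite("pics/w7.png",p[:,:,::-1])
q=W.reshape(-1,3)-S; D=np.stack([q@ex,q@ey,q[:,2]],1).reshape(480,640,3)*1000
for a in range(-60,65,20):
    k=(abs(D[...,0]-a)<4)&(abs(D[...,1])<35)&(D[...,2]>90)&(D[...,2]<150); print(a,np.median(D[k][:,2]).round(1),k.sum(),end=" | ")
E
```

```text
t: 40.5
eef_pos: [0.4339, -0.2898, 0.2927]
orientation: [-0.654, 0.756, -0.001, 0.0]
contact_force: [-0.6, -0.5, -0.3]
opening: 0.0002
grip_force: 0.0
t40.5 tcp [ 0.4339 -0.2898  0.2927] yaw -98.3 tilt [ 0.13 -0.1 ] F [-0.6 -0.5 -0.3] open 0.0002 grip 0.0
[  5.9941157    1.00324768 292.71425831]
-60 116.6 161 | -40 118.3 592 | -20 118.4 627 | 0 118.6 656 | 20 118.7 656 | 40 118.8 699 | 60 117.9 728 |
```

View pics/w7.png

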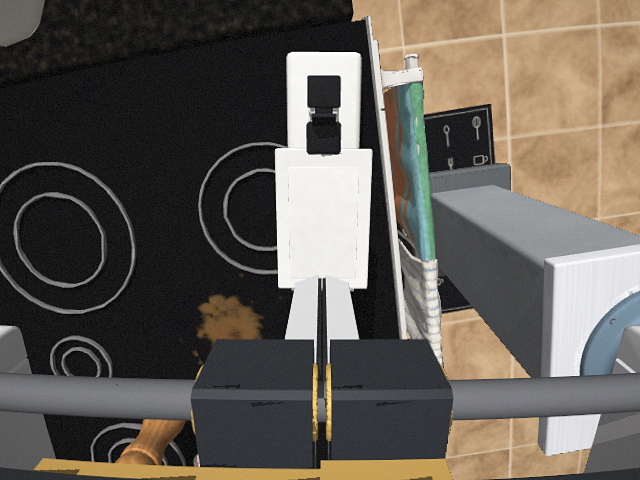

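The lid is shut and level (about 118.5 mm along its length, up to z ≈ 118.8), with the pull under the hook at (323,115). For the drawer I turn the tool half round, to keep joint 6 in range.

```bash
python3 -m creep '{"hand":[5,5,5,5,5,5,5,5],"linear":[[-4,0,0],[-4,0,0],[-2,0,0],[0,0,0],[0,0,0],[0,0,0],[0,0,0],[0,0,0]],"rot":[[0,0,-5],[0,0,-10],[0,0,-10],[0,0,-10],[0,0,-10],[0,0,-10],[0,0,-10],[0,0,-10]]}'
python3 -m creep '{"hand":[5,5,5,5,5,5,5,5],"linear":[[0,0,0],[0,0,0],[0,0,0],[0,0,0],[0,0,0],[0,0,0],[0,0,0],[0,0,0]],"rot":[[0,0,-10],[0,0,-10],[0,0,-10],[0,0,-10],[0,0,-10],[0,0,-10],[0,0,-10],[0,0,-10]]}'
python3 -m creep '{"hand":[5,5,5,5],"linear":[[0,0,0],[0,0,0],[0,0,0],[0,0,0]],"rot":[[0,0,-10],[0,0,-10],[0,0,-5],[0,0,0]]}'
python3 - <<'E'
from h import *
fix(undisp(-95,0,150),81.6)
m=camera_model("wrist"); p,d=camera("wrist"); W=world(m,d); cv2.imwrite("pics/w8.png",p[:,:,::-1])
q=W.reshape(-1,3)-S; D=np.stack([q@ex,q@ey,q[:,2]],1).reshape(480,640,3)*1000
k=(D[...,0]<-80)&(D[...,0]>-115)&(abs(D[...,1])<25)&(D[...,2]>50)&(D[...,2]<70); print(k.sum(),np.median(D[k],0),np.percentile(D[k],[2,98],axis=0))
E
```

```text
t: 41.55
eef_pos: [0.4378, -0.192, 0.2876]
orientation: [0.98, -0.201, -0.003, -0.001]
contact_force: [0.9, -0.2, -0.0]
opening: 0.05
grip_force: 0.0
t: 42.55
eef_pos: [0.4378, -0.192, 0.2876]
orientation: [0.88, 0.476, -0.001, -0.003]
contact_force: [-0.5, 0.2, 0.8]
opening: 0.0496
grip_force: 0.0
t: 43.05
eef_pos: [0.438, -0.192, 0.2881]
orientation: [0.758, 0.652, -0.001, -0.003]
contact_force: [-0.3, -0.2, -0.2]
opening: 0.0501
grip_force: 0.0
t43.0 tcp [ 0.438  -0.192   0.2881] yaw 81.4 tilt [-0.27  0.17] F [-0.3 -0.2 -0.2] open 0.0501 grip 0.0
rot deg first [-0.29 -0.13 -0.18] then lin cm [ 0.37  0.93 13.81] [-91.3  -9.3 288.1]
200 [-94.16455356   0.80960012  60.41639429] [[-97.61255992 -10.58304103  50.64721474]
 [-89.59597561  11.3259099   62.61906284]]
```

```bash
python3 -m creep '{"hand":[5,5,5,5,5,5,5],"linear":[[0.37,0.9,1],[0,0,4],[0,0,5],[0,0,5],[0,0,3],[0,0,0],[0,0,0]],"rot":[[-0.29,-0.13,-0.18],[0,0,0],[0,0,0],[0,0,0],[0,0,0],[0,0,0],[0,0,0]]}' 25
python3 -c "
from h import *
fix(undisp(-94.5,0.3,39),81.6)"
```

```text
t: 43.98
eef_pos: [0.4498, -0.1906, 0.1118]
orientation: [0.756, 0.654, 0.001, 0.003]
contact_force: [-0.1, -0.6, 0.6]
opening: 0.0501
grip_force: 0.0
t44.0 tcp [ 0.4498 -0.1906  0.1118] yaw 81.7 tilt [ 0.3  -0.24] F [-0.1 -0.6  0.6] open 0.0501 grip 0.0
rot deg first [0.33 0.19 0.12] then lin cm [ 0.   -0.19  7.28] [-94.4   2.2 111.8]
```

Then down, pinch the tab and pull 130 mm (tool x points out of the drawer).

```bash
python3 -m creep '{"hand":[5,5,5,5,2,2,2,2],"linear":[[0,-0.15,2.5],[0,0,2.8],[0,0,2],[0,0,0],[0,0,0],[0,0,0],[0,0,0],[0,0,0]],"rot":[[0,0,0],[0,0,0],[0,0,0],[0,0,0],[0,0,0],[0,0,0],[0,0,0],[0,0,0]]}' 25
python3 -c "
from h import *
fix(undisp(-94.5,0.3,39),81.6)"
python3 -m creep '{"hand":[2,2,2,2,2,2,2,2],"linear":[[1,0,0],[1.5,0,0],[2,0,0],[2,0,0],[2,0,0],[2,0,0],[1.5,0,0],[1,0,0]],"rot":[[0,0,0],[0,0,0],[0,0,0],[0,0,0],[0,0,0],[0,0,0],[0,0,0],[0,0,0]]}'
python3 -m creep '{"hand":[2,2],"linear":[[0.2,0,0],[0,0,0]],"rot":[[0,0,0],[0,0,0]]}'
python3 -c "
from h import *
fix(undisp(-225,0.3,39),81.6)"
```

```text
t: 44.98
eef_pos: [0.4482, -0.1906, 0.0387]
orientation: [0.756, 0.654, 0.0, 0.003]
contact_force: [-0.7, 0.4, 5.3]
opening: 0.0237
grip_force: 25.0
t45.0 tcp [ 0.4482 -0.1906  0.0387] yaw 81.7 tilt [ 0.27 -0.23] F [-0.7  0.4  5.3] open 0.0237 grip 25.0
rot deg first [0.3  0.19 0.13] then lin cm [ 0.03 -0.04 -0.03] [-94.1   0.7  38.7]
t: 45.98
eef_pos: [0.4677, -0.0618, 0.0387]
orientation: [0.756, 0.655, 0.0, 0.004]
contact_force: [-2.7, -16.2, 2.8]
opening: 0.0238
grip_force: 25.0
t: 46.22
eef_pos: [0.4677, -0.0619, 0.0386]
orientation: [0.756, 0.655, -0.001, 0.005]
contact_force: [-1.9, -10.9, 5.4]
opening: 0.0237
grip_force: 25.0
t46.2 tcp [ 0.4677 -0.0619  0.0386] yaw 81.8 tilt [ 0.3  -0.52] F [ -1.9 -10.9   5.4] open 0.0237 grip 25.0
rot deg first [0.38 0.47 0.2 ] then lin cm [ 0.06 -0.08 -0.04] [-224.3    1.1   38.6]
```

```bash
python3 -m creep '{"hand":[5,5,5,5,5,5,5,5],"linear":[[0,0,0],[0,0,0],[0,0,-2],[0,0,-5],[-2,0,-5],[-5,0,-5],[-5,0,-3],[-4,0,0]],"rot":[[0,0,0],[0,0,0],[0,0,0],[0,0,0],[0,0,0],[0,0,0],[0,0,0],[0,0,0]]}'
python3 -m creep '{"hand":[9,9,9],"linear":[[0,0,0],[0,0,0],[0,0,0]],"rot":[[0,0,0],[0,0,0],[0,0,0]]}'
python3 - <<'E'
from h import *
m=camera_model("wrist"); p,d=camera("wrist"); W=world(m,d); cv2.imwrite("pics/w9.png",p[:,:,::-1])
q=W.reshape(-1,3)-S; D=np.stack([q@ex,q@ey,q[:,2]],1).reshape(480,640,3)*1000
k=(abs(D[...,2]-32)<4)&(abs(D[...,1])<50)&(D[...,0]<-60)&(D[...,0]>-215)
print(k.sum(),cv2.minAreaRect(D[k][:,:2].astype(np.float32)),np.median(D[k][:,2]),np.percentile(D[k],[1,99],axis=0))
fix(undisp(-130,0,30),81.6)
E
```

```text
t: 47.22
eef_pos: [0.4448, -0.2136, 0.2351]
orientation: [0.756, 0.654, 0.001, 0.005]
contact_force: [0.2, 0.3, -0.5]
opening: 0.0496
grip_force: 0.0
t: 47.6
eef_pos: [0.4438, -0.2102, 0.2314]
orientation: [0.756, 0.655, 0.0, 0.002]
contact_force: [-1.2, -0.4, -0.2]
opening: 0.0767
grip_force: 0.0
7528 ((-127.47322082519531, 0.349853515625), (63.76179504394531, 134.716064453125), 89.28760528564453) 31.541574444325537 [[-193.29855324  -30.77180335   28.27243047]
 [ -63.65541957   28.17929133   33.45485075]]
t47.6 tcp [ 0.4439 -0.2103  0.2315] yaw 81.8 tilt [ 0.19 -0.14] F [1.  0.3 0.4] open 0.0804 grip 0.0
rot deg first [0.21 0.12 0.22] then lin cm [ 5.59  0.07 20.15] [-74.1  -0.7 231.5]
```

View pics/w9.png

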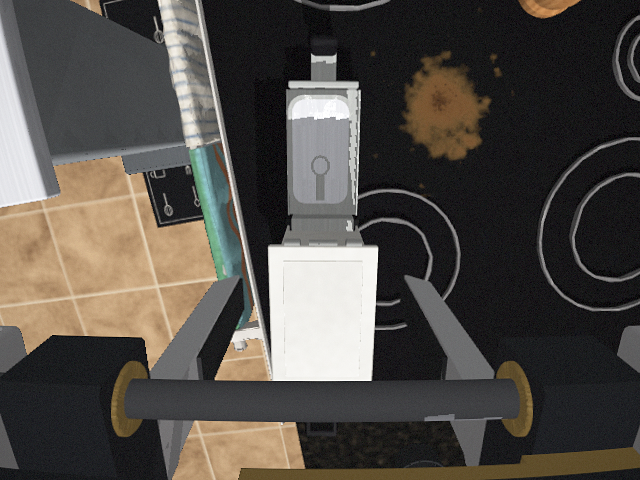

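The drawer is right out, with the oldest tin in its pocket (288–351, 94–205) and the lid still shut. Next I'll pinch the tin by its sides.

```bash
python3 -m creep '{"hand":[9,9,9,9,9,9,9,9],"linear":[[2.8,0.07,1],[2.8,0.05,3],[0,0,4],[0,0,4.5],[0,0,4],[0,0,2],[0,0,0],[0,0,0]],"rot":[[0.21,0.12,0.22],[0,0,0],[0,0,0],[0,0,0],[0,0,0],[0,0,0],[0,0,0],[0,0,0]]}' 20
python3 - <<'E'
from h import *
fix(undisp(-130,-1,18),81.6)
E
```

```text
t: 48.65
eef_pos: [0.4541, -0.1565, 0.048]
orientation: [0.757, 0.653, 0.0, 0.001]
contact_force: [0.6, 0.1, -0.1]
opening: 0.09
grip_force: 0.0
t48.6 tcp [ 0.4541 -0.1565  0.048 ] yaw 81.5 tilt [ 0.12 -0.09] F [ 0.6  0.1 -0.1] open 0.0900 grip 0.0
rot deg first [ 0.13  0.07 -0.05] then lin cm [ 0.12 -0.25  3.  ] [-128.7    1.5   48. ]
```

```bash
python3 -m creep '{"hand":[9,9,9,9,5,5,5,5],"linear":[[0.12,-0.22,1.2],[0,0,1.2],[0,0,0.6],[0,0,0],[0,0,0],[0,0,0],[0,0,0],[0,0,0]],"rot":[[0,0,0],[0,0,0],[0,0,0],[0,0,0],[0,0,0],[0,0,0],[0,0,0],[0,0,0]]}' 20
python3 -m creep '{"hand":[5,5,5],"linear":[[0,0,0],[0,0,-0.5],[0,0,-1]],"rot":[[0,0,0],[0,0,0],[0,0,0]]}'
python3 -c "
from h import *
pose()"
python3 -m creep '{"hand":[5,5,5,5],"linear":[[0,0,-3],[0,0,-5],[0,0,-4],[0,0,0]],"rot":[[0,0,0],[0,0,0],[0,0,0],[0,0,0]]}'
python3 - <<'E'
from h import *
fix([.47,.461,.2],81.6)
m=camera_model("wrist"); p,d=camera("wrist"); cv2.imwrite("pics/w10.png",p[:,:,::-1])
E
```

```text
t: 49.65
eef_pos: [0.4515, -0.1551, 0.0172]
orientation: [0.758, 0.653, 0.0, 0.001]
contact_force: [0.1, -0.6, 1.2]
opening: 0.0597
grip_force: 20.0
t: 50.02
eef_pos: [0.4508, -0.1547, 0.0319]
orientation: [0.758, 0.653, -0.0, -0.0]
contact_force: [0.4, -0.3, -1.2]
opening: 0.0595
grip_force: 20.0
t50.0 tcp [ 0.4508 -0.1547  0.0319] yaw 81.5 tilt [-0.03  0.  ] F [ 0.4 -0.3 -1.2] open 0.0595 grip 20.0
t: 50.52
eef_pos: [0.4535, -0.1562, 0.1561]
orientation: [0.758, 0.653, 0.001, 0.004]
contact_force: [-0.5, -0.1, -1.3]
opening: 0.0598
grip_force: 20.0
t50.5 tcp [ 0.4535 -0.1562  0.1561] yaw 81.5 tilt [ 0.44 -0.29] F [-0.5 -0.1 -1.3] open 0.0598 grip 20.0
rot deg first [ 0.48  0.23 -0.09] then lin cm [61.3  -7.38 -4.39] [-128.9    0.8  156.1]
```

```bash
python3 -m creep '{"hand":[5,5,5,5,5,5,5,5],"linear":[[4,-0.6,0],[5,-0.7,0],[5.5,-0.7,0],[5.7,-0.7,0],[5.7,-0.7,0],[5.7,-0.7,0],[5.7,-0.7,0],[5.7,-0.7,0]],"rot":[[0.48,0.23,0],[0,0,0],[0,0,0],[0,0,0],[0,0,0],[0,0,0],[0,0,0],[0,0,0]]}'
python3 -m creep '{"hand":[5,5,5,5,5,5,5,5],"linear":[[5.7,-0.7,0],[5.7,-0.6,0],[4.5,-0.5,0],[2,0,0],[0,0,0],[0,0,0],[0,0,0],[0,0,0]],"rot":[[0,0,0],[0,0,0],[0,0,0],[0,0,5],[0,0,10],[0,0,10],[0,0,10],[0,0,10]]}'
python3 -m creep '{"hand":[5,5,5,5,5,5],"linear":[[0,0,0],[0,0,0],[0,0,0],[0,0,0],[0,0,0],[0,0,0]],"rot":[[0,0,10],[0,0,10],[0,0,10],[0,0,5],[0,0,0],[0,0,0]]}'
python3 - <<'E'
from h import *
fix([.47,.461,.2],1.8)
p,d=camera("top"); W=world(camera_model("top"),d); cv2.imwrite("pics/t5.png",p[:,:,::-1])
m=camera_model("wrist"); p,d=camera("wrist"); W=world(m,d); q=p.astype(int)
r=(q[...,0]>120)&(q[...,1]<70); print("board z",np.median(W[r],0))
E
```

```text
t: 51.58
eef_pos: [0.4588, 0.28, 0.1514]
orientation: [0.757, 0.653, -0.003, -0.005]
contact_force: [1.5, -0.2, -0.7]
opening: 0.0599
grip_force: 20.0
t: 52.58
eef_pos: [0.4677, 0.4573, 0.1514]
orientation: [0.951, 0.31, -0.005, -0.003]
contact_force: [0.5, -1.4, -1.5]
opening: 0.0601
grip_force: 20.0
t: 53.32
eef_pos: [0.4684, 0.4577, 0.153]
orientation: [1.0, 0.014, -0.004, -0.002]
contact_force: [-0.5, 0.8, -1.3]
opening: 0.0598
grip_force: 20.0
t53.3 tcp [0.4684 0.4577 0.153 ] yaw 1.6 tilt [-0.51  0.19] F [-0.5  0.8 -1.3] open 0.0598 grip 20.0
rot deg first [-0.2   0.51 -0.23] then lin cm [ 0.17 -0.32 -4.7 ] [-738.3  -74.   153. ]
board z [0.56785665 0.46554702 0.0019613 ]
```

View pics/t5.png

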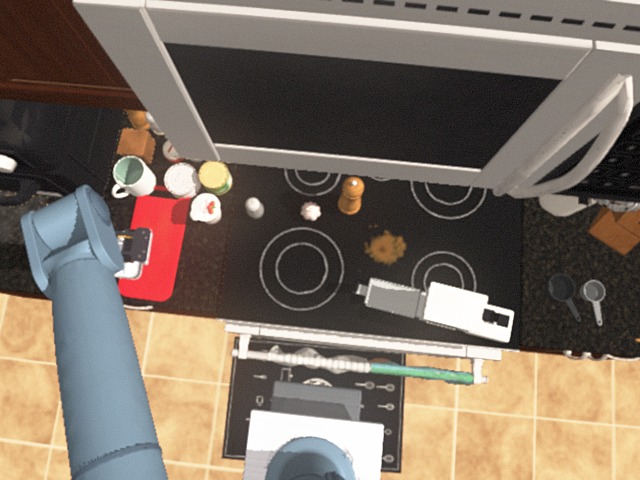

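The tin hangs over the board at (130,265). The drawer stands out empty at (392,297), and the bystanders are undisturbed. Lowering.

```bash
python3 -m creep '{"hand":[5,5,5,5,5,5],"linear":[[0.1,-0.3,2],[0,0,4],[0,0,4],[0,0,2],[0,0,0],[0,0,0]],"rot":[[-0.2,0.51,-0.23],[0,0,0],[0,0,0],[0,0,0],[0,0,0],[0,0,0]]}'
python3 -c "
from h import *
fix([.47,.461,.013],1.8)"
```

```text
t: 54.18
eef_pos: [0.4713, 0.4623, 0.0364]
orientation: [1.0, 0.015, 0.002, -0.002]
contact_force: [-0.5, 0.6, -1.0]
opening: 0.0598
grip_force: 20.0
t54.2 tcp [0.4713 0.4623 0.0364] yaw 1.7 tilt [0.26 0.18] F [-0.5  0.6 -1. ] open 0.0598 grip 20.0
rot deg first [-0.17 -0.27 -0.06] then lin cm [-0.13  0.13  2.34] [-743.3  -71.9   36.4]
```

```bash
python3 -m creep '{"hand":[5,5,5,5,5],"linear":[[0,0,0.9],[0,0,0.7],[0,0,0.5],[0,0,0.2],[0,0,0]],"rot":[[0,0,0],[0,0,0],[0,0,0],[0,0,0],[0,0,0]]}'
python3 -c "
from h import *
pose()"
```

```text
t: 54.8
eef_pos: [0.47, 0.4615, 0.0125]
orientation: [1.0, 0.015, 0.001, -0.0]
contact_force: [-3.1, -3.2, 5.5]
opening: 0.06
grip_force: 20.0
t54.8 tcp [0.47   0.4615 0.0125] yaw 1.7 tilt [0.06 0.04] F [-3.1 -3.2  5.5] open 0.0600 grip 20.0
```

```bash
python3 -m creep '{"hand":[6.4,7.5,7.5,7.5,7.5,7.5,7.5],"linear":[[0,0,0],[0,0,0],[0,0,0],[0,0,-2],[0,0,-4],[0,0,-5],[0,0,-3]],"rot":[[0,0,0],[0,0,0],[0,0,0],[0,0,0],[0,0,0],[0,0,0],[0,0,0]]}'
python3 -m creep '{"hand":[0,0,0,0,0,0,0,0],"linear":[[0,4,0],[0,5,0],[0,5,0],[0,5,0],[0,5,0],[0,5,0],[0,5,0],[0,5,0]],"rot":[[0,0,0],[0,0,0],[0,0,0],[0,0,0],[0,0,0],[0,0,0],[0,0,0],[0,0,0]]}'
python3 -m creep '{"hand":[0,0,0,0,0,0,0,0],"linear":[[0,0,0],[0,0,0],[0,0,0],[0,0,0],[0,0,0],[0,0,0],[0,0,0],[0,0,0]],"rot":[[0,0,-10],[0,0,-10],[0,0,-10],[0,0,-10],[0,0,-10],[0,0,-10],[0,0,-10],[0,0,-10]]}'
python3 - <<'E'
from h import *
fix(undisp(-258,0,35),81.6)
p,d=camera("top"); W=world(camera_model("top"),d); q=p.astype(int)
g=(W[...,2]>.015)&(W[...,2]<.04)&(q.min(2)>100)&(abs(W[...,0]-.47)<.08)&(abs(W[...,1]-.461)<.06)
print("tin on board",rect(W,g),np.percentile(W[g][:,2],[5,50,95]))
E
```

```text
t: 55.68
eef_pos: [0.471, 0.4622, 0.1563]
orientation: [1.0, 0.015, 0.003, -0.002]
contact_force: [-0.0, 1.2, 0.0]
opening: 0.0748
grip_force: 0.0
t: 56.68
eef_pos: [0.482, 0.0699, 0.1526]
orientation: [1.0, 0.015, 0.002, -0.0]
contact_force: [-0.3, 0.6, -0.1]
opening: 0.0005
grip_force: 0.0
t: 57.68
eef_pos: [0.4821, 0.0714, 0.1524]
orientation: [0.754, 0.656, 0.002, 0.001]
contact_force: [0.2, -0.2, 0.1]
opening: 0.0001
grip_force: 0.0
t57.7 tcp [0.4821 0.0714 0.1524] yaw 82.1 tilt [0.23 0.06] F [ 0.2 -0.2  0.1] open 0.0001 grip 0.0
rot deg first [ 0.22 -0.09  0.47] then lin cm [-10.04   0.41  11.74] [-358.3   -4.1  152.4]
tin on board (array([467.86004639, 461.98086548]), (105.1500473022461, 62.296016693115234), 1.8853232860565186) [0.02283129 0.02672385 0.03042265]
```

Tin a lies flat on the board, its top at 27 mm. Now the drawer.

```bash
python3 -m creep '{"hand":[0,0,0,0,0,0],"linear":[[-4,0.2,2],[-4,0.2,4],[-2,0,4],[0,0,1.8],[0,0,0],[0,0,0]],"rot":[[0.22,-0.09,0.47],[0,0,0],[0,0,0],[0,0,0],[0,0,0],[0,0,0]]}'
python3 -c "
from h import *
fix(undisp(-107,0,35),81.6)"
```

```text
t: 58.48
eef_pos: [0.4717, -0.0281, 0.0343]
orientation: [0.759, 0.651, -0.0, 0.0]
contact_force: [0.5, 0.2, 0.5]
opening: 0.0005
grip_force: 0.0
t58.5 tcp [ 0.4717 -0.0281  0.0343] yaw 81.2 tilt [ 0.02 -0.02] F [0.5 0.2 0.5] open 0.0005 grip 0.0
rot deg first [ 0.02  0.02 -0.37] then lin cm [-1.514e+01 -1.000e-02 -7.000e-02] [-2.583e+02  1.000e-01  3.430e+01]
```

```bash
python3 -m creep '{"hand":[0,0,0,0,0,0,0,0],"linear":[[-1.5,0,0],[-1.5,0,0],[-2,0,0],[-2,0,0],[-2,0,0],[-2,0,0],[-1.5,0,0],[0,0,0]],"rot":[[0,0,-0.4],[0,0,0],[0,0,0],[0,0,0],[0,0,0],[0,0,0],[0,0,0],[0,0,0]]}'
python3 -c "
from h import *
fix(undisp(-107,0,35),81.6)"
python3 -m creep '{"hand":[0,0,0,0,0],"linear":[[-0.8,0,0],[-0.7,0,0],[-0.6,0,0],[-0.4,0,0],[0,0,0]],"rot":[[0,0,0],[0,0,0],[0,0,0],[0,0,0],[0,0,0]]}'
python3 -c "
from h import *
fix(undisp(-107,0,35),81.6)"
```

```text
t: 59.48
eef_pos: [0.4525, -0.1529, 0.0334]
orientation: [0.757, 0.653, -0.001, -0.0]
contact_force: [-0.4, -0.2, 0.0]
opening: 0.0002
grip_force: 0.0
t59.5 tcp [ 0.4525 -0.1529  0.0334] yaw 81.6 tilt [-0.07 -0.06] F [-0.4 -0.2  0. ] open 0.0002 grip 0.0
rot deg first [-0.06  0.07 -0.01] then lin cm [-2.52  0.06 -0.16] [-132.1   -0.6   33.4]
t: 60.1
eef_pos: [0.4485, -0.1768, 0.0327]
orientation: [0.757, 0.654, -0.001, -0.001]
contact_force: [0.4, 0.2, -0.1]
opening: 0.0
grip_force: 0.0
t60.1 tcp [ 0.4485 -0.1768  0.0327] yaw 81.7 tilt [-0.13 -0.02] F [ 0.4  0.2 -0.1] open 0.0000 grip 0.0
rot deg first [-0.13  0.04  0.06] then lin cm [-0.09  0.1  -0.23] [-107.8   -1.    32.7]
```

```bash
python3 -m creep '{"hand":[0,0,0,0],"linear":[[-0.3,0,0],[-0.3,0,0],[-0.2,0,0],[0,0,0]],"rot":[[0,0,0],[0,0,0],[0,0,0],[0,0,0]]}'
python3 - <<'E'
from h import *
o,M=pose(); print(disp(o["eef_pos"]).round(1))
p,d=camera("top"); cv2.imwrite("pics/t6.png",cv2.resize(p[240:360,330:530,::-1],None,fx=4,fy=4,interpolation=2))
s,d=camera("side"); cv2.imwrite("pics/s6.png",cv2.resize(s[150:270,300:460,::-1],None,fx=5,fy=5,interpolation=2))
E
```

```text
t: 60.6
eef_pos: [0.4483, -0.1777, 0.0328]
orientation: [0.758, 0.653, 0.004, -0.006]
contact_force: [6.8, 28.8, 12.2]
opening: 0.0003
grip_force: 14.9
t60.6 tcp [ 0.4483 -0.1777  0.0328] yaw 81.5 tilt [-0.06  0.82] F [ 6.8 28.8 12.2] open 0.0003 grip 14.9
[-107.    -1.1   32.8]
```

View pics/s6.png

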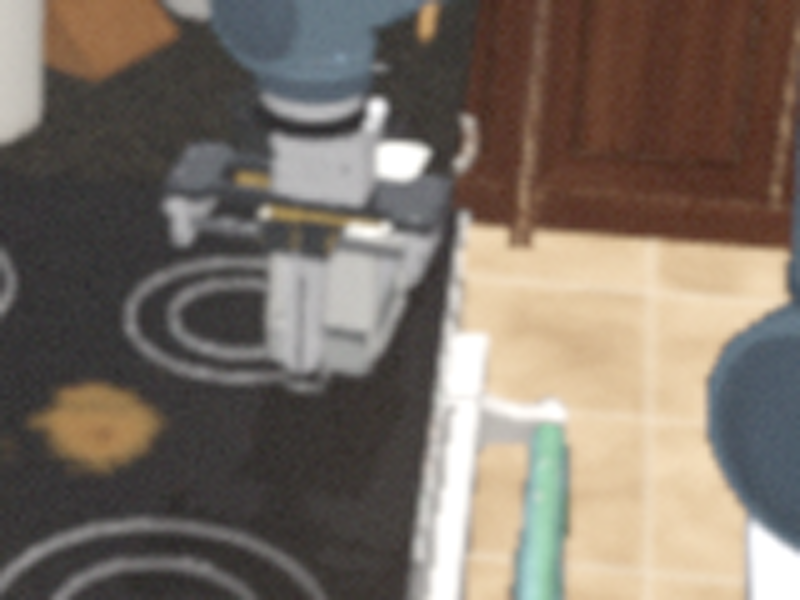

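The fingers are against the tab at (295,330), hard up at its home position with 29 N. Backing away and checking.

```bash
python3 -m creep '{"hand":[0,0,0,0,0,0,0,0],"linear":[[1,0,0],[3,0,0],[4,0,-2],[4,0,-5],[4,0,-5],[5,0,-4],[5,0,0],[0,0,0]],"rot":[[0,0,0],[0,0,0],[0,0,0],[0,0,0],[0,0,0],[0,0,0],[0,0,0],[0,0,0]]}'
python3 - <<'E'
from h import *
o,M=pose()
m=camera_model("top"); p,d=camera("top"); W=world(m,d)
q=W.reshape(-1,3)-S; D=np.stack([q@ex,q@ey,q[:,2]],1).reshape(480,640,3)*1000
k=(D[...,0]<-80)&(D[...,0]>-240)&(abs(D[...,1])<14)&(D[...,2]>35)&(D[...,2]<75); print("tab",k.sum(),np.median(D[k],0),np.percentile(D[k][:,0],[2,98]))
for a in range(-50,65,25):
    k=(abs(D[...,0]-a)<5)&(abs(D[...,1])<35)&(D[...,2]>90)&(D[...,2]<150); print(a,np.median(D[k][:,2]).round(1),end=" | ")
for u,v in [(254,207),(310,211),(350,195)]: print(W[v,u].round(3))
cv2.imwrite("pics/t7.png",p[:,:,::-1])
E
```

```text
t: 61.7
eef_pos: [0.4854, 0.0718, 0.1901]
orientation: [0.755, 0.656, -0.0, 0.0]
contact_force: [0.1, 0.2, -0.3]
opening: 0.0003
grip_force: 0.0
t61.7 tcp [0.4854 0.0718 0.1901] yaw 81.9 tilt [-0.02 -0.04] F [ 0.1  0.2 -0.3] open 0.0003 grip 0.0
tab 52 [-95.64326326  -3.15032674  59.21507391] [-98.86495393 -89.30046117]
-50 117.9 | -25 118.2 | 0 118.8 | 25 119.0 | 50 119.0 | [0.626 0.203 0.088]
[0.513 0.049 0.493]
[ 0.663 -0.023  0.138]
```

View pics/t7.png

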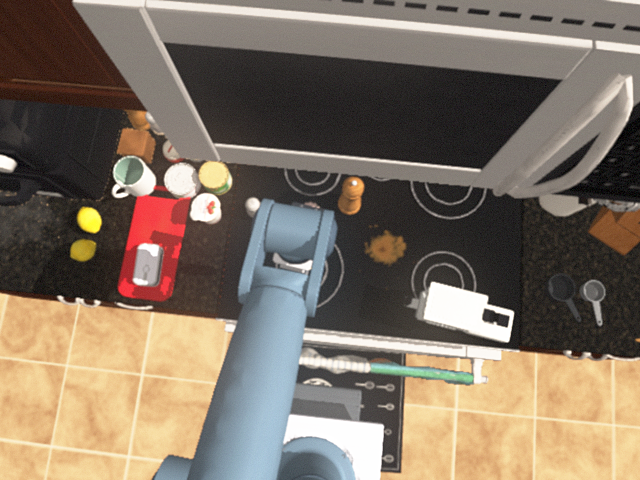

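The tin lies on the board at (148,262), the drawer tab is at (417,303) as at the start, and the lid is shut. I'll compare the tab and lid with the opening picture, then hand in if they match.

Run:
```python
from h import *
def f(W):
    q=W.reshape(-1,3)-S; D=np.stack([q@ex,q@ey,q[:,2]],1).reshape(480,640,3)*1000
    k=(D[...,0]<-80)&(D[...,0]>-240)&(abs(D[...,1])<14)&(D[...,2]>35)&(D[...,2]<75); t=np.median(D[k][:,0])
    l=[]
    for a in range(-50,65,25):
        k=(abs(D[...,0]-a)<5)&(abs(D[...,1])<35)&(D[...,2]>90)&(D[...,2]<150); l.append(np.median(D[k][:,2]))
    return np.array([t]+l)
m=camera_model("top"); n=np.mean([f(world(m,camera("top")[1])) for _ in range(3)],0); o=f(np.load("pics/topW.npy"))
print(o.round(1),n.round(1))
if abs(n-o)[0]<2 and abs(n-o)[1:].max()<1.2: print(close_job())
```

```text
[-95.4 117.6 118.5 118.5 118.8 118.4] [-95.8 117.7 118.3 118.3 118.8 118.8]
the job is handed in; nothing more can be done
None
```

I handed the job in after about 62 of the 210 s. Both tins in the row were loaded oldest first; the oldest came out by the drawer and lies flat on the board, the other stays in the shaft, the lid is latched, the drawer is fully home, and the garlic, salt shaker and pepper mill were left in place.

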